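# Set up the counter display stand

## Task

Get the little display stand on the counter ready for use: first tighten all three black clamp knobs on its foot, clockwise as far as they go. Only then hang every loose tray bracket on an upright of its own: hook its two claws into the two slots and press it down past the spring plungers until it is locked fully home. Finish with everything let go, and leave the creamer tin and the sugar bowl where they stand.

Things in the scene. Friction and masses are not known exactly. Their poses are not given: they have to be found in the camera images.
- knob_left (a joint): angle of the left one of three black clamp knobs on the foot of the display stand, rad: 0 fully loose, grows as it is turned clockwise seen from above, end stop (tight) at 2.7. It stays where it is left (friction about 0.06 N m). At the start it stands between 0 and 0.6. Nothing moves up or down.
- knob_right (a joint): the same for the right clamp knob; end stop (tight) at 2.7.
- knob_left_grip (a point): left clamp knob: a black disc (52 mm across) with a grip bar 49 mm long, 14 mm wide, its top 7 mm above this point, which lies on the turning axis, 49 mm above the counter. The disc and its steel base, which fingers must not press on, lie 23 mm and more below this point. The rotation given turns with the knob: the bar lies along its x axis, so take it with fingers closing along its y axis.
- knob_right_grip (a point): right clamp knob, the same in every way.
- upright1 (a point): where a bracket's grip point lies once it is locked on the left upright. x axis: into the upright, away from the robot; z up. The upright is a dark steel channel 42 mm wide, its top 42 mm above this point, its slotted face (5 mm thick) 32 mm beyond it in x. Two slots on the middle line, 14 mm wide and 32 mm high, have their lower edges 60 and 10 mm below this point. Uprights are 115 mm apart.
- upright2 (a point): where a bracket's grip point lies once it is locked on the middle upright. x axis: into the upright, away from the robot; z up. The upright is a dark steel channel 42 mm wide, its top 42 mm above this point, its slotted face (5 mm thick) 32 mm beyond it in x. Two slots on the middle line, 14 mm wide and 32 mm high, have their lower edges 60 and 10 mm below this point. Uprights are 115 mm apart.
- upright3 (a point): where a bracket's grip point lies once it is locked on the right upright. x axis: into the upright, away from the robot; z up. The upright is a dark steel channel 42 mm wide, its top 42 mm above this point, its slotted face (5 mm thick) 32 mm beyond it in x. Two slots on the middle line, 14 mm wide and 32 mm high, have their lower edges 60 and 10 mm below this point. Uprights are 115 mm apart.
- grip_a (a point): grip point of a loose aluminium tray bracket (0.3 kg; 2 or 3 are there), in its upright rib, which is 14 mm thick (y), 50 mm long (x), 95 mm high. The point lies 15 mm below the top of rib and spine, 85 mm above the tray's underside, 32 mm before the spine's back face, above the centre of mass. x axis: from tray to claws; z up. Hold it here, or press the top at the spine with shut fingers.
- grip_b (a point): grip point of a loose aluminium tray bracket (0.3 kg; 2 or 3 are there), in its upright rib, which is 14 mm thick (y), 50 mm long (x), 95 mm high. The point lies 15 mm below the top of rib and spine, 85 mm above the tray's underside, 32 mm before the spine's back face, above the centre of mass. x axis: from tray to claws; z up. Hold it here, or press the top at the spine with shut fingers.
- grip_c (a point): grip point of a loose aluminium tray bracket (0.3 kg; 2 or 3 are there), in its upright rib, which is 14 mm thick (y), 50 mm long (x), 95 mm high. The point lies 15 mm below the top of rib and spine, 85 mm above the tray's underside, 32 mm before the spine's back face, above the centre of mass. x axis: from tray to claws; z up. Hold it here, or press the top at the spine with shut fingers.
- tin_centre (a point): centre of a loose creamer tin with a dark lid, 55 mm across, 82 mm high, a bystander at the right of the brackets; leave it.
- sugar: loose small glass bowl of sugar cubes behind the stand, 77 mm across, 54 mm high, origin under its middle; a bystander.
- stand: the fixed display stand, placed and turned anew each start; origin on the counter below the middle upright's face. Beside each upright, 31 to 47 mm from its middle and 16 to 37 mm below its upright point, housings stand 13 mm out of the face with sprung plungers: they resist a bracket's ears with about 8 to 12 N in all as it goes down the last 16 mm, then snap over the ears and hold it.
- bracket_a: the same bracket, origin at the bottom of its back face. Tray 80 mm wide, 92 deep; spine 40 wide, 100 high. Two claws stand 14 mm out behind, 8 mm thick: neck 10 mm high, lip hanging 12 mm below it; necks' undersides 25 and 75 mm up. It enters the slots 13 to 21 mm above its locked height, goes in until the spine meets the face, then is pressed down until the necks rest on the slots' lower edges.
- bracket_b: the same bracket, origin at the bottom of its back face. Tray 80 mm wide, 92 deep; spine 40 wide, 100 high. Two claws stand 14 mm out behind, 8 mm thick: neck 10 mm high, lip hanging 12 mm below it; necks' undersides 25 and 75 mm up. It enters the slots 13 to 21 mm above its locked height, goes in until the spine meets the face, then is pressed down until the necks rest on the slots' lower edges.
- bracket_c: the same bracket, origin at the bottom of its back face. Tray 80 mm wide, 92 deep; spine 40 wide, 100 high. Two claws stand 14 mm out behind, 8 mm thick: neck 10 mm high, lip hanging 12 mm below it; necks' undersides 25 and 75 mm up. It enters the slots 13 to 21 mm above its locked height, goes in until the spine meets the face, then is pressed down until the necks rest on the slots' lower edges.
- knob_middle (a joint): the same for the middle clamp knob; end stop (tight) at 2.7.
- knob_middle_grip (a point): middle clamp knob, 100 mm from each of the others, the same in every way.
Mind the look-alikes: they are no part of the job. Leave any red look-alike of the bracket_c alone.

How it is judged:
By the outcome, as a careful person would: the job done as asked, in the order asked, and still so for the second after the job is handed in, with the robot touching nothing.
Of bracket_a, bracket_b, bracket_c only 2 to 3 are there at a start; the rules pass over those that are not, and their reading is None.
At some moment in a run one of bracket_a, bracket_b, bracket_c may be knocked a few centimetres aside while the robot is not near it.
It also fails if it takes over 210 s, if anything falls off the work surface, if the arm or the gripper's body presses on something with over 40 N, if the wrist force passes 120 N, or if a joint passes its speed limit or range.

## Robot

A 7-joint arm with a two-finger parallel gripper is mounted at the origin on a cart in front of the work surface, level with it; the furniture and walls round the work are solid. World frame = base frame: x ahead of the robot, y to its left, z up, the work surface at z = 0. Lengths are in m, angles in rad, forces in N, time in s.
With the tool pointing down it reaches from about 0.425 to 0.875 m from the base axis. Payload 8.4 kg.
Tool frame: the origin (TCP) lies at the very end of the fingers, on their centre line; the grasp point (between the pads) lies 19 mm behind it (bot.tcp_to_grasp is the distance from the TCP to the grasp point, in m); x points along the fingers, z is the direction in which the jaws open and shut, and the axes are right-handed (so a half turn about x gives the same grasp; the last joint's range is limited). The gripper opens to 87 mm and grips with 3 to 60 N. Pads are 19 mm wide; open, the fingers measure 117 mm over their backs; the gripper's body (75 mm by 190 mm) begins 51 mm behind the grasp point.
Start: joints at [1.232, 0.333, 0.04, 1.465, -0.013, 1.343, -0.059], TCP at [0.154, -0.631, 0.223] pointing down, gripper open.
Joint ranges: [-2.58, 2.58], [-0.38, 2.09], [-1.3, 1.39], [0.25, 2.4], [-1.5, 4.64], [0.08, 2.09], [-2.65, 2.65]. Speed limits (rad/s): [2.22, 2.22, 2.79, 2.79, 3.14, 3.14, 3.14].

## Interface

Orientations are given as a unit quaternion [x, y, z, w].
In Python, from bench import bot, vision, finder gives the robot as it stands.
- The arm moves only by the shell command python3 -m pendant 'ROWS' [OPENING] [FORCE]. ROWS is JSON, a list of rows, each an object with "delta_pos": the shift along the tool's x, y, z in mm, a list of three; "twist": the turn, a rotation vector about the tool's x, y, z in degrees, a list of three. A call has 1 to 5 rows; each row is the pose to reach, as a shift and turn from the pose commanded when the call began, along the tool's axes at that moment; what a row does not reach only later rows make up. A row lasts 1/12 s, in which the tool goes at most 41.7 mm and 7.16 degrees, less where a joint would pass 70% of its speed; a pose out of reach is approached as far as the arm can. A call with a gripper value outside its range is refused whole. OPENING is the closure, from -1 (fully open) to 1 (shut), set as the call begins (- or left out, the last holds). The fingers move at their own pace and stop on an object; FORCE is the grip in N (left out, the last holds). Time passes only in rows, so rows that repeat a pose let the fingers close. It gives the time, the measured TCP pose, the force and the opening at its end, in the units of the state.
- bot.state(): the state, without advancing time (a new reading comes with each control period).
- vision.read_camera(name): name is "side" or "top" or "wrist"; returns a dict with "frame" (400x640x3 uint8, blue, green, red), "vfov" (degrees; the focal length in pixels is half the picture's height over the tangent of half this angle, whatever the lens; pixels are square), "cx", "cy" (the principal point, pixels), "R" (3x3) and "t" (3): a world point X has camera coordinates R X + t; the wrist camera has in their place "tool_from_camera" (4x4, takes a point from camera to tool coordinates, whose origin is the TCP and whose axes are the tool frame's). Camera axes: x right, y down, z forward; pixel columns grow to the right and rows downward; lengths in m; the calibration is good to about 2 mm. A picture is of the moment at which its call begins: read the wrist's pose just before it. There is no depth.
- bot.sign_off(): hands the job in, once; it reports no verdict.
Trained networks look in the newest picture that a camera, given by its name, has taken for a name from the list of things; names that differ only in an ending like _2 or _b are one class to them, and where a whole thing is asked for, a point or a joint stands for the part that bears it (a point fixed in the world has none). Each returns a list of dicts, best first, with "conf" (0 to 1); they miss things now and then, are a little off and sometimes report something else, mostly with a low value. They report only what shows in the picture. A call takes as long as a camera call. They do not tell look-alikes from the thing itself.
- finder.silhouettes(camera, label): "pixels" (400x640 bool, what is visible of it) and "box" ([centre column, centre row, width, height] in pixels, round what is visible of it).
- finder.place_of(camera, label): "xy" ([column, row] in pixels: a listed point, or the origin of a listed thing).
The state is a dict: "time_s": time; "joints": joint angles; "qd": joint speeds; "joint_torque": joint torques, N m; "tcp_pos": TCP position; "orientation": TCP orientation; "wrist_force": force on the tool from outside, world axes, zero at the start; "ft_torque": the same for the moment, N m; "opening": opening from 0.0 (shut) to 1.0 (fully open).
Only numpy, scipy, OpenCV 4.12 (cv2) and the standard library are available. Lean on these libraries where they do the work, as an engineer would, in place of code of your own. Each camera call takes 0.05 s, during which the arm holds its last target.

## Working session

There is one attempt and no reset: what is moved stays moved. The work goes in short steps, Python scripts to look and compute and a shell command to move; the robot and the scene stay as the last step left them, time stands still between calls to the robot, and variables do not carry over. Pictures are saved under pics/ and viewed, and the job is handed in when it is done.

```bash
ls -la; mkdir -p pics; python3 - <<'E'
from bench import bot, vision, finder
import cv2
print(bot.state())
for n in ["side","top","wrist"]:
    c=vision.read_camera(n); cv2.imwrite(f"pics/{n}0.png",c["frame"])
    print(n,{k:v for k,v in c.items() if k!="frame"})
E
```

```text
total 12
drwxr-xr-x  3 agent agent 4096 Dec  7 08:53 .
drwxr-xr-x 23 root  root  4096 Dec  7 08:53 ..
drwxr-xr-x  2 agent agent 4096 Dec  7 08:53 pics
{'time_s': 0.0, 'joints': array([ 1.23179638,  0.33390184,  0.03984948,  1.46627265, -0.01338995,
        1.34327589, -0.05847508]), 'qd': array([-4.68699063e-04,  2.13597761e-06, -1.44267256e-03, -1.06294078e-03,
        4.47893857e-04, -1.70147215e-03,  1.44176991e-04]), 'joint_torque': array([-1.11465588e-04, -6.56358576e+01,  1.33532770e+00, -4.03800881e+01,
       -5.98301506e-02,  4.48170304e-02,  1.71883421e-04]), 'tcp_pos': array([ 0.15425333, -0.6309556 ,  0.22166411]), 'orientation': array([ 0.43691073,  0.55668947, -0.43627838,  0.55575806]), 'wrist_force': array([ 0.71906189, -1.44386142, -0.34241388]), 'ft_torque': array([0.03189669, 0.00887867, 0.0178406 ]), 'opening': 1.0010976408943952}
side {'vfov': 46.18317647154606, 'cx': 313.9148816405692, 'cy': 195.83600076161852, 'R': array([[-0.98202642, -0.18818532, -0.01450479],
       [-0.11060877,  0.63606232, -0.76366906],
       [ 0.15293725, -0.74833884, -0.64544495]]), 't': array([0.60546871, 0.18259629, 1.31524902])}
top {'vfov': 52.369854421543096, 'cx': 319.8840406650068, 'cy': 203.1074011366782, 'R': array([[-0.00287991, -0.99994941, -0.00963749],
       [-0.9866087 ,  0.00441291, -0.16304539],
       [ 0.16307967,  0.00903888, -0.9865715 ]]), 't': array([-0.01528719,  0.62664858,  1.38757867])}
wrist {'vfov': 61.00901640614132, 'cx': 316.132320097037, 'cy': 201.88344249981174, 'tool_from_camera': array([[-6.97504253e-04, -2.98730190e-01,  9.54337355e-01,
        -1.62248291e-01],
       [-8.47818239e-04, -9.54337067e-01, -2.98730720e-01,
         8.30549931e-02],
       [ 9.99999397e-01, -1.01747056e-03,  4.12385259e-04,
         1.54363908e-03],
       [ 0.00000000e+00,  0.00000000e+00,  0.00000000e+00,
         1.00000000e+00]])}
```

View pics/side0.png

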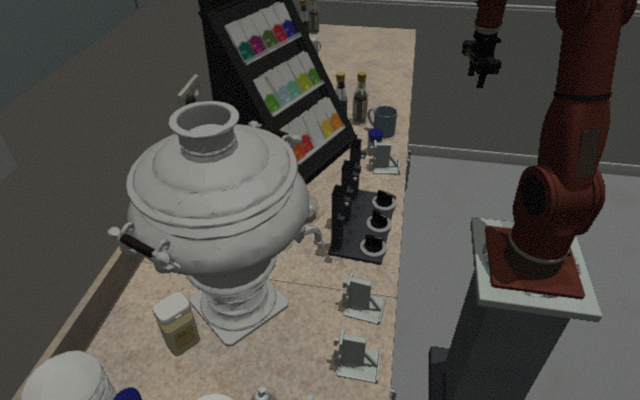

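View pics/top0.png

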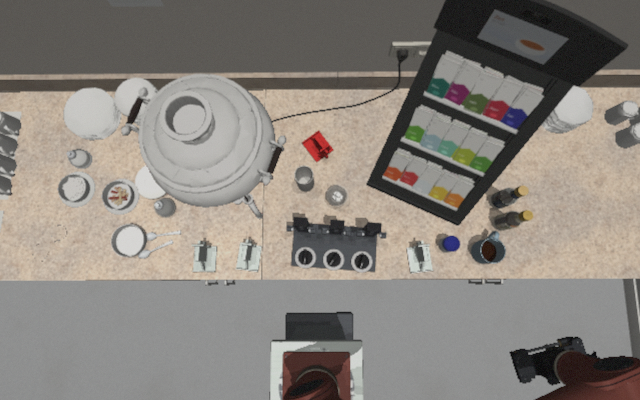

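```bash
cat > h.py <<'E'
from bench import bot, vision, finder
import cv2, numpy as np
from scipy.spatial.transform import Rotation as Ro
def K(c):
    f=200/np.tan(np.radians(c["vfov"]/2)); return f,c["cx"],c["cy"]
def pose(c,st=None):
    # returns Rcw (cam->world), origin
    if "R" in c: return c["R"].T, -c["R"].T@c["t"]
    T=c["tool_from_camera"]; Rt=Ro.from_quat(st["orientation"]).as_matrix()
    return Rt@T[:3,:3], Rt@T[:3,3]+st["tcp_pos"]
def ray(c,xy,st=None):
    f,cx,cy=K(c);R,o=pose(c,st); d=R@np.array([(xy[0]-cx)/f,(xy[1]-cy)/f,1]); return o,d/np.linalg.norm(d)
def atz(c,xy,z,st=None):
    o,d=ray(c,xy,st); return o+d*(z-o[2])/d[2]
def proj(c,X,st=None):
    f,cx,cy=K(c);R,o=pose(c,st); p=R.T@(np.asarray(X)-o); return np.array([f*p[0]/p[2]+cx,f*p[1]/p[2]+cy])
def tri(rs):
    A=np.zeros((3,3));b=np.zeros(3)
    for o,d in rs:
        P=np.eye(3)-np.outer(d,d);A+=P;b+=P@o
    X=np.linalg.solve(A,b); return X,[np.linalg.norm((np.eye(3)-np.outer(d,d))@(X-o)) for o,d in rs]
E
python3 - <<'E'
from h import *
for cam in ["top","side"]:
    c=vision.read_camera(cam)
    for l,z in [("knob_left_grip",.049),("knob_middle_grip",.049),("knob_right_grip",.049),("upright1",.1),("upright2",.1),("upright3",.1),("grip_a",.085),("bracket_a",0),("bracket_c",0),("tin_centre",.041),("sugar",0),("stand",0)]:
        for r in finder.place_of(cam,l):
            print(cam,l,round(r["conf"],2),np.round(r["xy"],1),np.round(atz(c,r["xy"],z),3))
E
```

```text
top knob_left_grip 0.42 [305.1 258.8] [0.432 0.034 0.049]
top knob_middle_grip 0.56 [333.7 259.8] [ 0.428 -0.065  0.049]
top knob_right_grip 0.63 [361.7 258.3] [ 0.433 -0.162  0.049]
top knob_right_grip 0.45 [446.  242.1] [ 0.488 -0.456  0.049]
top knob_right_grip 0.34 [198.  256.2] [0.442 0.407 0.049]
top upright1 0.81 [300.2 235.7] [0.507 0.049 0.1  ]
top upright1 0.71 [333.7 238.2] [ 0.499 -0.064  0.1  ]
top upright1 0.61 [371.5 238.1] [ 0.498 -0.191  0.1  ]
top upright2 0.81 [300.2 235.7] [0.507 0.049 0.1  ]
top upright2 0.71 [333.7 238.2] [ 0.499 -0.064  0.1  ]
top upright2 0.61 [371.5 238.1] [ 0.498 -0.191  0.1  ]
top upright3 0.81 [300.2 235.7] [0.507 0.049 0.1  ]
top upright3 0.71 [333.7 238.2] [ 0.499 -0.064  0.1  ]
top upright3 0.61 [371.5 238.1] [ 0.498 -0.191  0.1  ]
top grip_a 0.92 [196.  258.1] [0.434 0.402 0.085]
top grip_a 0.88 [318.8 141.3] [ 0.843 -0.015  0.085]
top grip_a 0.67 [427.8 251.6] [ 0.453 -0.382  0.085]
top grip_a 0.56 [245.2 248.7] [0.465 0.236 0.085]
top grip_a 0.55 [334.4 237.8] [ 0.501 -0.067  0.085]
top bracket_a 0.92 [252.7 245.6] [0.481 0.226 0.   
[... 1964 characters left out ...]
cket_a 0.93 [347.5 307.9] [0.481 0.248 0.   ]
side bracket_a 0.85 [339.8 363.4] [0.478 0.405 0.   ]
side bracket_a 0.73 [374.5 139.6] [ 0.484 -0.541  0.   ]
side bracket_c 0.93 [371.9 166.8] [ 0.477 -0.366  0.   ]
side bracket_c 0.93 [347.5 307.9] [0.481 0.248 0.   ]
side bracket_c 0.85 [339.8 363.4] [0.478 0.405 0.   ]
side bracket_c 0.73 [374.5 139.6] [ 0.484 -0.541  0.   ]
side tin_centre 0.71 [376.1 141.2] [ 0.475 -0.469  0.041]
side sugar 0.6 [306.3 210.5] [ 0.66  -0.099  0.   ]
side stand 0.94 [351.9 223.6] [ 0.51  -0.064  0.   ]
side stand 0.36 [377.5 212.4] [ 0.437 -0.129  0.   ]
side stand 0.31 [372.5 166.3] [ 0.476 -0.369  0.   ]
side stand 0.26 [355.3 340.5] [ 0.45   0.339 -0.   ]
```

The top view shows silver brackets at (204,257), (248,255) and (419,257), with a red look-alike at (318,146). The stand is at (335,245) with knobs at (305,258), (333,260) and (361,260). The tin is at (450,243) and the sugar bowl at (338,196). Next I triangulate.

```bash
python3 - <<'E'
from h import *
ct=vision.read_camera("top");cs=vision.read_camera("side")
D={}
for cam in ["top","side"]:
    for l in ["upright1","grip_a","knob_left_grip","knob_middle_grip","knob_right_grip"]:
        D[cam,l]=finder.place_of(cam,l)
for l in ["upright1","grip_a","knob_left_grip","knob_middle_grip","knob_right_grip"]:
    for a in D["top",l]:
        for b in D["side",l]:
            X,e=tri([ray(ct,a["xy"]),ray(cs,b["xy"])])
            if max(e)<.006: print(l,np.round(X,3),np.round(max(e),4),np.round(a["xy"]),np.round(b["xy"]))
s=bot.state();print(Ro.from_quat(s["orientation"]).as_matrix().round(3))
a=ct["frame"][200:300,180:460];a=cv2.resize(a,None,fx=2.85,fy=2.85,interpolation=cv2.INTER_CUBIC)
cv2.imwrite("pics/topcrop.png",a)
b=cs["frame"][120:400,300:420];b=cv2.resize(b,None,fx=2.1,fy=2.1,interpolation=cv2.INTER_CUBIC);cv2.imwrite("pics/sidecrop.png",b)
E
```

```text
upright1 [ 0.48  -0.175  0.182] 0.0055 [370. 240.] [371. 156.]
upright1 [ 0.495 -0.189  0.066] 0.0017 [370. 240.] [362. 182.]
upright1 [0.502 0.045 0.159] 0.0042 [300. 234.] [353. 209.]
upright1 [ 0.469 -0.062  0.262] 0.0006 [334. 244.] [371. 156.]
grip_a [ 0.438 -0.379  0.075] 0.0014 [426. 256.] [386. 148.]
grip_a [0.439 0.351 0.234] 0.0041 [198. 256.] [363. 282.]
grip_a [0.446 0.397 0.085] 0.0057 [198. 256.] [353. 341.]
grip_a [0.425 0.265 0.512] 0.0001 [198. 256.] [386. 148.]
knob_left_grip [0.438 0.048 0.068] 0.0056 [301. 258.] [371. 236.]
knob_middle_grip [ 0.429 -0.061  0.059] 0.0002 [333. 259.] [380. 213.]
[[ 0.     0.971  0.237]
 [-0.     0.237 -0.971]
 [-1.     0.     0.   ]]
```

View pics/topcrop.png

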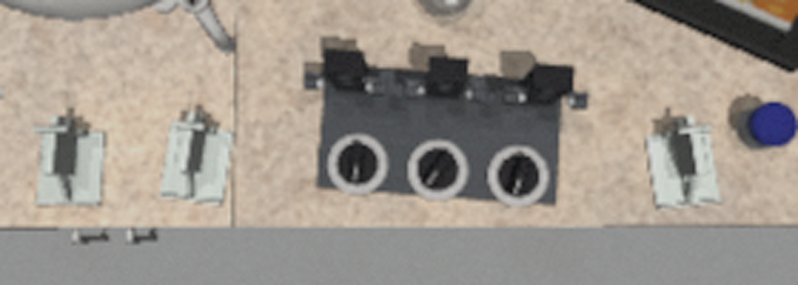

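View pics/sidecrop.png

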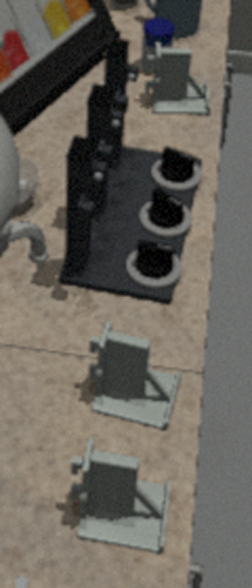

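```bash
cat >> h.py <<'E'
def Rt(yaw,pitch=0.,roll=0.):
    """tool rotation: yaw deg of tool y from world +x; pitch>0 leans the body back toward robot (-toolY); roll about tool y"""
    R0=np.array([[0,1,0],[0,0,-1],[-1,0,0]],float)
    return Ro.from_euler('z',yaw,degrees=True).as_matrix()@R0@Ro.from_euler('z',pitch,degrees=True).as_matrix()@Ro.from_euler('y',roll,degrees=True).as_matrix()
def go(pos,R=None,grasp=False,st=None):
    s=st or bot.state();Rn=Ro.from_quat(s["orientation"]).as_matrix()
    if R is None:R=Rn
    pos=np.array(pos,float)
    if grasp: pos=pos+R[:,0]*bot.tcp_to_grasp
    d=Rn.T@(pos-s["tcp_pos"])*1000; w=Ro.from_matrix(Rn.T@R).as_rotvec(degrees=True)
    print("delta",d.round(1),"twist",w.round(1),"rows>=",max(np.linalg.norm(d)/41.7,np.linalg.norm(w)/7.16).round(1))
def yawnow():
    R=Ro.from_quat(bot.state()["orientation"]).as_matrix(); return np.degrees(np.arctan2(R[1,1],R[0,1]))
E
python3 -c "
from h import *
print(Rt(0,20)[:,0])
go([.36,-.42,.35],Rt(0))"
```

```text
[ 0.34202014  0.         -0.93969262]
delta [-127.4  250.  -156.5] twist [13.7  0.  -0. ] rows>= 7.7
```

```bash
python3 -m pendant '[{"delta_pos":[-127,250,-156],"twist":[13.7,0,0]},{"delta_pos":[-127,250,-156],"twist":[13.7,0,0]},{"delta_pos":[-127,250,-156],"twist":[13.7,0,0]},{"delta_pos":[-127,250,-156],"twist":[13.7,0,0]},{"delta_pos":[-127,250,-156],"twist":[13.7,0,0]}]'; python3 -c "
from h import *
go([.45,-.065,.35],Rt(0))"
```

```text
time_s: 2.47
tcp_pos: [0.289, -0.4929, 0.306]
orientation: [0.5, 0.5, -0.5, 0.5]
wrist_force: [1.1, -0.4, 0.3]
opening: 0.998
delta [ -44.2  161.2 -427.8] twist [ 0.  0. -0.] rows>= 11.0
```

```bash
python3 -m pendant '[{"delta_pos":[-44,161,-428]},{"delta_pos":[-44,161,-428]},{"delta_pos":[-44,161,-428]},{"delta_pos":[-44,161,-428]},{"delta_pos":[-44,161,-428]}]'; python3 -m pendant '[{"delta_pos":[-24,88,-232]},{"delta_pos":[-24,88,-232]},{"delta_pos":[-24,88,-232]},{"delta_pos":[-24,88,-232]},{"delta_pos":[-24,88,-232]}]';python3 -c "
from h import *
go([.45,-.065,.35],Rt(0))"
```

```text
delta [ -44.2  161.2 -427.8] twist [ 0.  0. -0.] rows>= 11.0invalid input at $[0]: expected keys delta_pos, twist
invalid input at $[0]: expected keys delta_pos, twist
```

```bash
python3 -m pendant '[{"delta_pos":[-44,161,-428],"twist":[0,0,0]},{"delta_pos":[-44,161,-428],"twist":[0,0,0]},{"delta_pos":[-44,161,-428],"twist":[0,0,0]},{"delta_pos":[-44,161,-428],"twist":[0,0,0]},{"delta_pos":[-44,161,-428],"twist":[0,0,0]}]'; python3 -m pendant '[{"delta_pos":[-24,88,-232],"twist":[0,0,0]},{"delta_pos":[-24,88,-232],"twist":[0,0,0]},{"delta_pos":[-24,88,-232],"twist":[0,0,0]},{"delta_pos":[-24,88,-232],"twist":[0,0,0]},{"delta_pos":[-24,88,-232],"twist":[0,0,0]}]';python3 - <<'E'
from h import *
go([.45,-.065,.35],Rt(0))
s=bot.state();c=vision.read_camera("wrist");cv2.imwrite("pics/w1.png",c["frame"])
E
```

```text
time_s: 2.88
tcp_pos: [0.3612, -0.2983, 0.3254]
orientation: [0.5, 0.5, -0.5, 0.5]
wrist_force: [1.2, -0.4, 0.7]
opening: 1.001
time_s: 3.3
tcp_pos: [0.4345, -0.1043, 0.3456]
orientation: [0.5, 0.5, -0.5, 0.501]
wrist_force: [1.6, -1.3, -0.1]
opening: 0.999
delta [ -4.4  15.5 -39.3] twist [ 0.   0.  -0.1] rows>= 1.0
```

View pics/w1.png

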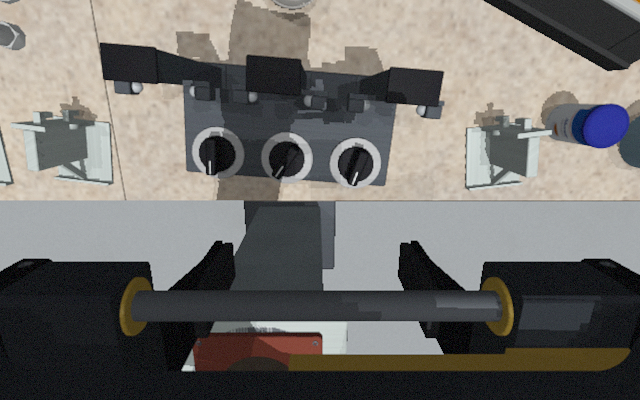

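```bash
python3 - <<'E'
from h import *
s=bot.state();c=vision.read_camera("wrist")
for l,z in [("knob_left_grip",.049),("knob_middle_grip",.049),("knob_right_grip",.049),("upright1",.12),("stand",0),("grip_a",.085)]:
    for r in finder.place_of("wrist",l): print(l,round(r["conf"],2),np.round(r["xy"],1),np.round(atz(c,r["xy"],z,s),3))
a=c["frame"][30:200,90:460];cv2.imwrite("pics/w1c.png",cv2.resize(a,None,fx=2.15,fy=2.15,interpolation=cv2.INTER_CUBIC))
E
```

```text
knob_left_grip 0.57 [218.8 160.9] [0.435 0.036 0.049]
knob_left_grip 0.49 [500.8 132.6] [ 0.477 -0.343  0.049]
knob_middle_grip 0.6 [292.2 162.2] [ 0.434 -0.064  0.049]
knob_middle_grip 0.17 [367.1 170. ] [ 0.425 -0.167  0.049]
knob_right_grip 0.77 [367.6 171.6] [ 0.422 -0.168  0.049]
upright1 0.98 [402.3 139.6] [ 0.475 -0.194  0.12 ]
upright1 0.58 [286.7 130.6] [ 0.484 -0.063  0.12 ]
upright1 0.2 [365.7 170.1] [ 0.439 -0.155  0.12 ]
stand 0.85 [300.   94.1] [ 0.524 -0.073  0.   ]
grip_a 0.91 [532.4 164. ] [ 0.442 -0.37   0.085]
grip_a 0.78 [ 45.7 149.5] [0.454 0.241 0.085]
grip_a 0.23 [364.2 168.7] [ 0.434 -0.158  0.085]
```

View pics/w1c.png

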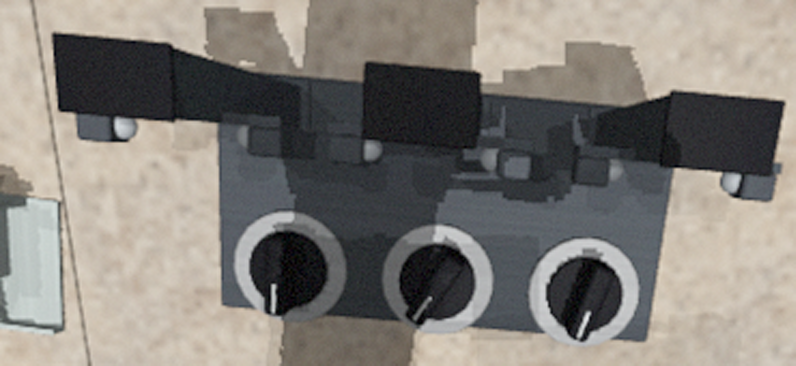

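```bash
python3 - <<'E'
from h import *
s=bot.state();print(s["joints"].round(3),s["tcp_pos"].round(4),np.hypot(*s["tcp_pos"][:2]),bot.tcp_to_grasp)
q0=[.3339,1.4663];r0=.6495;z0=.22166
q1=s["joints"][[1,3]];r1=np.hypot(*s["tcp_pos"][:2]);z1=s["tcp_pos"][2]
A=[];b=[]
for q,r,z in [(q0,r0,z0),(q1,r1,z1)]:
    A.append([np.sin(q[0]),np.sin(q[0]+q[1]),0,1]);b.append(r)
    A.append([np.cos(q[0]),np.cos(q[0]+q[1]),1,0]);b.append(z)
print(np.linalg.lstsq(np.array(A),b,rcond=None))
E
```

```text
[ 0.641 -0.107 -0.447  1.699 -0.046  1.54  -1.374] [ 0.4338 -0.1078  0.3448] 0.44701308727094613 0.0187
(array([ 0.49431055,  0.47784859, -0.13668919,  0.02216955]), array([], dtype=float64), np.int32(4), array([2.00007094, 1.98504432, 0.22011611, 0.10423149]))
```

```bash
for i in 1 ; do
python3 -m pendant '[{"delta_pos":[-5,10,-40],"twist":[-36,0,0]},{"delta_pos":[-5,10,-40],"twist":[-36,0,0]},{"delta_pos":[-5,10,-40],"twist":[-36,0,0]},{"delta_pos":[-5,10,-40],"twist":[-36,0,0]},{"delta_pos":[-5,10,-40],"twist":[-36,0,0]}]' 1
python3 -m pendant '[{"delta_pos":[0,0,0],"twist":[-36,0,0]},{"delta_pos":[0,0,0],"twist":[-36,0,0]},{"delta_pos":[0,0,0],"twist":[-36,0,0]},{"delta_pos":[0,0,0],"twist":[-36,0,0]},{"delta_pos":[0,0,0],"twist":[-36,0,0]}]'
python3 -m pendant '[{"delta_pos":[0,0,0],"twist":[-36,0,0]},{"delta_pos":[0,0,0],"twist":[-36,0,0]},{"delta_pos":[0,0,0],"twist":[-36,0,0]},{"delta_pos":[0,0,0],"twist":[-36,0,0]},{"delta_pos":[0,0,0],"twist":[-36,0,0]}]'
python3 -m pendant '[{"delta_pos":[0,0,0],"twist":[-36,0,0]},{"delta_pos":[0,0,0],"twist":[-36,0,0]},{"delta_pos":[0,0,0],"twist":[-36,0,0]},{"delta_pos":[0,0,0],"twist":[-36,0,0]},{"delta_pos":[0,0,0],"twist":[-36,0,0]}]'
done; python3 -c "
from h import *
print(yawnow(),bot.state()['joints'].round(2)); go([.45,-.065,.35],Rt(176))"
```

```text
time_s: 4.12
tcp_pos: [0.444, -0.0674, 0.3499]
orientation: [0.32, 0.63, -0.321, 0.63]
wrist_force: [0.2, 0.1, -1.0]
opening: 0.708
time_s: 4.53
tcp_pos: [0.444, -0.0676, 0.3499]
orientation: [0.111, 0.698, -0.111, 0.698]
wrist_force: [-0.8, 0.4, -0.3]
opening: 0.324
time_s: 4.95
tcp_pos: [0.444, -0.0676, 0.3499]
orientation: [-0.109, 0.699, 0.109, 0.699]
wrist_force: [-0.0, 0.7, 0.7]
opening: 0.022
time_s: 5.37
tcp_pos: [0.444, -0.0675, 0.3499]
orientation: [-0.318, 0.632, 0.318, 0.631]
wrist_force: [-0.5, 1.0, -1.1]
opening: 0.002
143.5041597836806 [ 0.46 -0.1  -0.37  1.69 -0.04  1.55  1.03]
delta [-0.1 -3.3  5.6] twist [-32.5   0.   -0. ] rows>= 4.5
```

```bash

python3 -m pendant '[{"delta_pos":[0,0,0],"twist":[-32.5,0,0]},{"delta_pos":[0,0,0],"twist":[-32.5,0,0]},{"delta_pos":[0,0,0],"twist":[-32.5,0,0]},{"delta_pos":[0,0,0],"twist":[-32.5,0,0]},{"delta_pos":[0,0,0],"twist":[-32.5,0,0]}]'
python3 - <<'E'
from h import *
s=bot.state();c=vision.read_camera("wrist");cv2.imwrite("pics/w2.png",c["frame"])
for l,z in [("knob_left_grip",.049),("knob_middle_grip",.049),("knob_right_grip",.049),("upright1",.185),("stand",0),("grip_a",.085)]:
    for r in finder.place_of("wrist",l): print(l,round(r["conf"],2),np.round(r["xy"],1),np.round(atz(c,r["xy"],z,s),3))
E
```

```text
time_s: 5.78
tcp_pos: [0.444, -0.0676, 0.3498]
orientation: [-0.482, 0.517, 0.483, 0.517]
wrist_force: [0.9, 0.7, -0.5]
opening: 0.006
knob_left_grip 0.55 [393.2 147.4] [0.437 0.036 0.049]
knob_left_grip 0.19 [ 47.4 200.9] [ 0.479 -0.457  0.049]
knob_middle_grip 0.8 [320.6 145. ] [ 0.427 -0.062  0.049]
knob_middle_grip 0.67 [556.1 151.7] [0.459 0.258 0.049]
knob_right_grip 0.93 [250.2 148.8] [ 0.426 -0.158  0.049]
upright1 0.9 [209.2 219.1] [ 0.476 -0.181  0.185]
upright1 0.86 [321.1 220.7] [ 0.485 -0.067  0.185]
upright1 0.65 [430.8 218.8] [0.491 0.046 0.185]
stand 0.6 [317.  197.7] [ 0.516 -0.073  0.   ]
stand 0.28 [624.5 161.4] [0.491 0.399 0.   ]
grip_a 0.83 [556.  153.3] [0.453 0.234 0.085]
grip_a 0.76 [ 83.9 182.9] [ 0.45  -0.371  0.085]
```

View pics/w2.png

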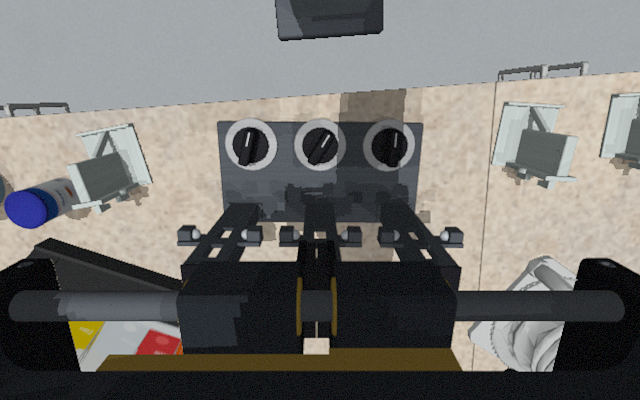

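```bash
python3 - <<'E'
from h import *
f=cv2.imread("pics/w2.png")
a=f[112:182,215:425];a=cv2.resize(a,None,fx=3.8,fy=3.8,interpolation=cv2.INTER_CUBIC)
cv2.imwrite("pics/w2c.png",cv2.convertScaleAbs(a,alpha=1.4,beta=20))
g=cv2.cvtColor(f,cv2.COLOR_BGR2GRAY)
s=bot.state();c=vision.read_camera("wrist")
m=(g>125).astype(np.uint8);m[:118]=0;m[182:]=0;m[:,:222]=0;m[:,420:]=0
n,lab,st,_=cv2.connectedComponentsWithStats(m)
for i in range(1,n):
    if st[i,4]>150:
        cnt=cv2.findContours((lab==i).astype(np.uint8),cv2.RETR_EXTERNAL,cv2.CHAIN_APPROX_NONE)[0][0]
        e=cv2.fitEllipse(cv2.convexHull(cnt)); print(st[i],e,[atz(c,e[0],z,s).round(4)[:2] for z in (.01,.02)])
E
```

```text
[ 222  118  117   53 2190] ((281.1080627441406, 134.6525115966797), (94.41918182373047, 123.4855728149414), 101.14033508300781) [array([ 0.4135, -0.1172]), array([ 0.4125, -0.1161])]
[400 124  15  43 302] ((404.2154235839844, 144.98727416992188), (19.180898666381836, 40.301109313964844), 5.361763954162598) [array([0.4424, 0.062 ]), array([0.4408, 0.0595])]
```

View pics/w2c.png

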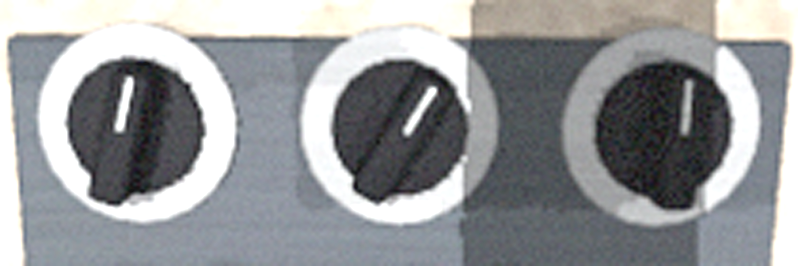

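```bash
python3 - <<'E'
from h import *
s=bot.state();c=vision.read_camera("wrist")
for n,r,d,p0,p1 in [("R",(138,122),(136,125),(120,130),(128,78)),("M",(400,125),(401,127),(408,132),(434,88)),("L",(662,127),(665,125),(685,132),(688,82))]:
    px=lambda a:(215+a[0]/3.8,112+a[1]/3.8)
    a=atz(c,px(p0),.056,s);b=atz(c,px(p1),.056,s);v=b-a
    print(n,atz(c,px(r),.014,s).round(4),atz(c,px(d),.025,s).round(4),"ptr",a.round(4),b.round(4),np.degrees(np.arctan2(v[1],-v[0])).round(1))
E
```

```text
R [ 0.4234 -0.1616  0.014 ] [ 0.4231 -0.1602  0.025 ] ptr [ 0.4206 -0.1598  0.056 ] [ 0.4029 -0.1546  0.056 ] 16.5
M [ 0.4322 -0.0612  0.014 ] [ 0.4314 -0.0609  0.025 ] ptr [ 0.429  -0.0586  0.056 ] [ 0.4144 -0.0485  0.056 ] 34.8
L [0.4406 0.0392 0.014 ] [0.4383 0.0381 0.025 ] ptr [0.4364 0.0388 0.056 ] [0.4191 0.0399 0.056 ] 3.8
```

```bash
cat >> h.py <<'E'
YAW=-4.2
def S2W(v):
    a=np.radians(YAW); return np.array([np.cos(a)*v[0]-np.sin(a)*v[1],np.sin(a)*v[0]+np.cos(a)*v[1]])
def fc(phi,gap=0.,lever=15.):
    """finger centre (mm, stand frame, from the knob axis) touching the bar at cw angle phi deg"""
    p=np.radians(phi);u=np.array([-np.cos(p),np.sin(p)]);n=np.array([np.sin(p),np.cos(p)])
    k=np.array([9.5*np.tanh(n[0]*8),15*np.tanh(n[1]*8)])
    L=np.clip(lever-k@u,2,28)
    return u*L-n*(7+15*abs(n[1])+9.5*abs(n[0])+gap)
def arc(phis,gap=0.):
    P=[fc(p,gap) for p in phis]; b=P[0]
    for i in range(1,len(phis),5):
        base=P[i-1]
        print("call from",phis[i-1],[[0,round(-(q-base)[0]),round((q-base)[1])] for q in P[i:i+5]], "to",phis[min(i+4,len(phis)-1)])
KN={"L":(.4395,.039),"M":(.432,-.061),"R":(.4235,-.161)}
E
python3 - <<'E'
from h import *
for p in range(0,161,10): print(p,fc(p).round(1),end=" ")
st=fc(31,6);w=np.array(KN["M"])+S2W(st)/1000;print("\nstart",w)
go([*w,.08],Rt(180+YAW))
P=[31,31,40,50,60,70,80,90,100,110,120,130,140,148,155]
arc(P)
E
```

```text
0 [-15. -22.] 10 [-24.4 -19.5] 20 [-25.9 -16.5] 30 [-26.  -13.6] 40 [-25.5 -10.7] 50 [-24.5  -8. ] 60 [-23.1  -5.5] 70 [-21.2  -3.2] 80 [-19.3   0.3] 90 [-16.5  15. ] 100 [-14.1  29.3] 110 [-11.   31.4] 120 [-8.1 31.5] 130 [-5.2 31. ] 140 [-2.5 30. ] 150 [-0.  28.6] 160 [ 2.3 26.7] 
start [ 0.40167964 -0.07724282]
delta [270.   41.6 -13.9] twist [-0.1  0.  -0. ] rows>= 6.6
call from 31 [[0, 0, 0], [0, 0, 3], [0, -1, 5], [0, -3, 8], [0, -5, 10]] to 70
call from 70 [[0, -2, 3], [0, -5, 18], [0, -7, 32], [0, -10, 35], [0, -13, 35]] to 120
call from 120 [[0, -3, 0], [0, -6, -1], [0, -8, -3], [0, -9, -4]] to 155
```

```bash

python3 -m pendant '[{"delta_pos":[200,31,-14],"twist":[0,0,0]},{"delta_pos":[200,31,-14],"twist":[0,0,0]},{"delta_pos":[200,31,-14],"twist":[0,0,0]},{"delta_pos":[200,31,-14],"twist":[0,0,0]},{"delta_pos":[200,31,-14],"twist":[0,0,0]}]'
python3 -m pendant '[{"delta_pos":[40,6,0],"twist":[0,0,0]},{"delta_pos":[70,10,0],"twist":[0,0,0]},{"delta_pos":[70,10,0],"twist":[0,0,0]}]'
python3 - <<'E'
from h import *
s=bot.state();print(s["joints"].round(2))
go([.4017,-.0772,.036],Rt(180+YAW))
c=vision.read_camera("wrist");cv2.imwrite("pics/w3.png",c["frame"])
E
```

```text
time_s: 6.65
tcp_pos: [0.4111, -0.0782, 0.1478]
orientation: [-0.481, 0.518, 0.481, 0.518]
wrist_force: [0.2, 0.1, -0.2]
opening: 0.008
time_s: 6.9
tcp_pos: [0.3976, -0.0768, 0.075]
orientation: [-0.478, 0.52, 0.484, 0.516]
wrist_force: [-1.8, 0.3, 0.4]
opening: 0.007
[ 0.43  0.   -0.35  2.18 -0.    0.97  1.58]
delta [39.  -4.5 -0.2] twist [-0.1  0.1 -0.5] rows>= 0.9
```

View pics/w3.png

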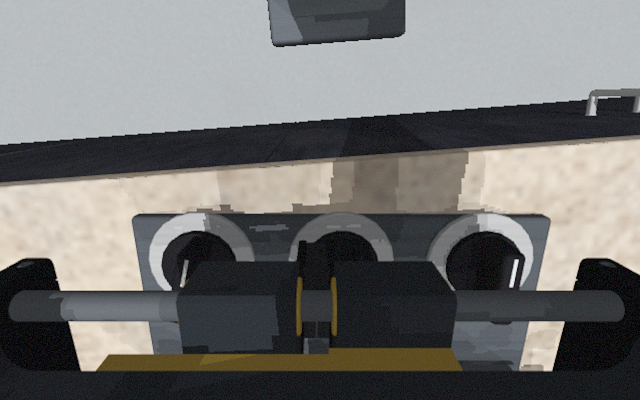

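```bash

python3 -m pendant '[{"delta_pos":[20,-4,0],"twist":[0,0,0]},{"delta_pos":[39,-4,0],"twist":[0,0,0]},{"delta_pos":[39,-4,0],"twist":[0,0,0]}]'
python3 - <<'E'
from h import *
go([.4017,-.0772,.036],Rt(180+YAW))
c=vision.read_camera("wrist");cv2.imwrite("pics/w4.png",c["frame"])
E
```

```text
time_s: 7.2
tcp_pos: [0.4066, -0.0776, 0.0408]
orientation: [-0.481, 0.518, 0.481, 0.518]
wrist_force: [-1.0, -0.3, 1.1]
opening: 0.001
delta [4.8 4.9 0. ] twist [-0.   0.  -0.1] rows>= 0.2
```

View pics/w4.png

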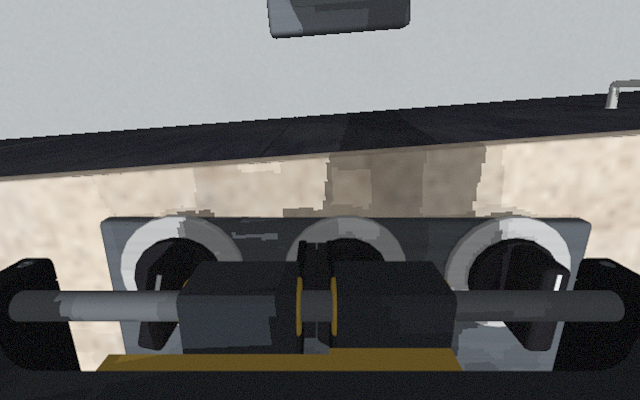

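```bash

python3 -m pendant '[{"delta_pos":[5,5,0],"twist":[0,0,0]},{"delta_pos":[5,5,0],"twist":[0,0,0]},{"delta_pos":[5,2,5],"twist":[0,0,0]},{"delta_pos":[5,2,5],"twist":[0,0,0]},{"delta_pos":[5,2,8],"twist":[0,0,0]}]'
python3 -m pendant '[{"delta_pos":[0,-1,2],"twist":[0,0,0]},{"delta_pos":[0,-3,5],"twist":[0,0,0]},{"delta_pos":[0,-5,7],"twist":[0,0,0]},{"delta_pos":[0,-7,10],"twist":[0,0,0]},{"delta_pos":[0,-7,10],"twist":[0,0,0]}]'
python3 - <<'E'
from h import *
go(np.array([*KN["M"],.036])+[*S2W(fc(80)/1000),0],Rt(180+YAW))
c=vision.read_camera("top");cv2.imwrite("pics/t5.png",cv2.resize(c["frame"][200:290,280:400],None,fx=6,fy=6))
c=vision.read_camera("wrist");cv2.imwrite("pics/w5.png",c["frame"])
E
```

```text
time_s: 7.67
tcp_pos: [0.4057, -0.0695, 0.0368]
orientation: [-0.482, 0.518, 0.481, 0.518]
wrist_force: [0.8, 0.4, -0.7]
opening: 0.001
time_s: 8.08
tcp_pos: [0.411, -0.0596, 0.0356]
orientation: [-0.48, 0.519, 0.482, 0.517]
wrist_force: [-6.2, 1.1, 2.7]
opening: 0.004
delta [-0.4 -1.8  0.4] twist [-0.  -0.  -0.2] rows>= 0.0
```

View pics/t5.png

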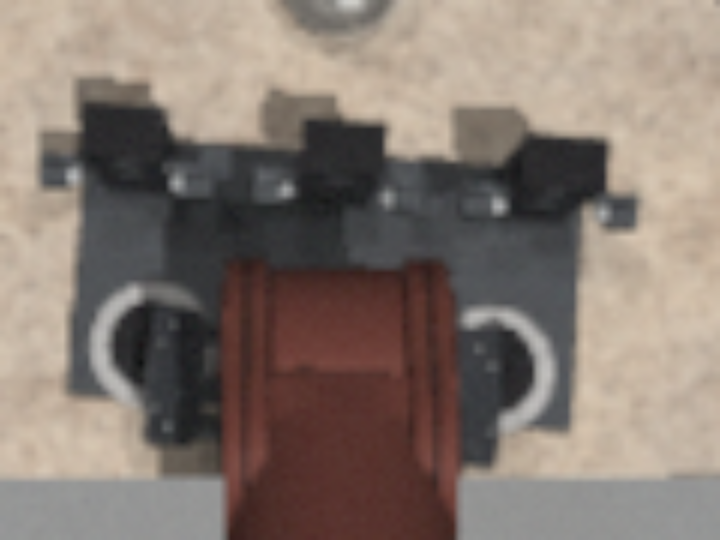

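View pics/w5.png

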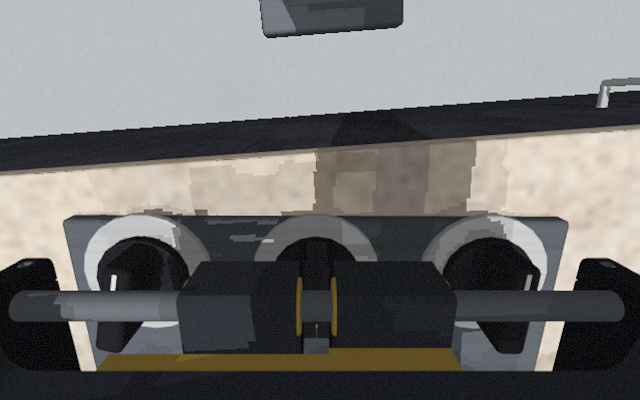

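```bash

python3 -m pendant '[{"delta_pos":[0,-1,7],"twist":[0,0,0]},{"delta_pos":[0,-3,15],"twist":[0,0,0]},{"delta_pos":[0,-4,22],"twist":[0,0,0]},{"delta_pos":[0,-6,28],"twist":[0,0,0]},{"delta_pos":[0,-9,30],"twist":[0,0,0]}]'
python3 -m pendant '[{"delta_pos":[0,-2,1],"twist":[0,0,0]},{"delta_pos":[0,-4,1],"twist":[0,0,0]},{"delta_pos":[0,-6,0],"twist":[0,0,0]},{"delta_pos":[0,-8,-1],"twist":[0,0,0]},{"delta_pos":[0,-9,-1],"twist":[0,0,0]}]'
python3 - <<'E'
from h import *
go(np.array([*KN["M"],.036])+[*S2W(fc(140)/1000),0],Rt(180+YAW))
c=vision.read_camera("wrist");cv2.imwrite("pics/w6.png",c["frame"])
E
```

```text
time_s: 8.6
tcp_pos: [0.4227, -0.03, 0.0356]
orientation: [-0.481, 0.519, 0.482, 0.517]
wrist_force: [-4.7, -0.3, 0.6]
opening: 0.009
time_s: 9.02
tcp_pos: [0.4331, -0.0325, 0.0361]
orientation: [-0.481, 0.518, 0.481, 0.518]
wrist_force: [-3.0, 1.7, -1.7]
opening: 0.003
delta [0.1 1.6 1.5] twist [-0.  0.  0.] rows>= 0.1
```

View pics/w6.png

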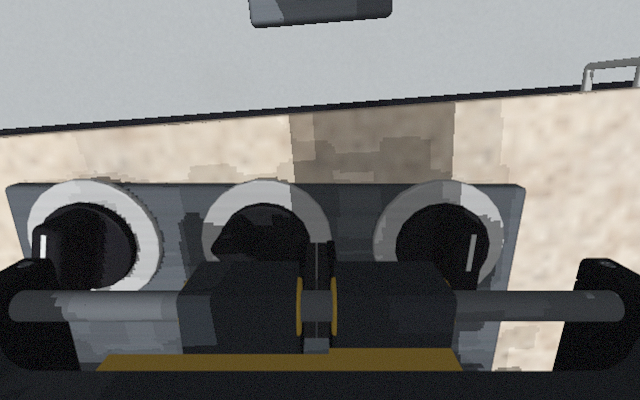

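```bash

python3 -m pendant '[{"delta_pos":[0,-1,-1],"twist":[0,0,0]},{"delta_pos":[0,-2,-2],"twist":[0,0,0]},{"delta_pos":[0,-3,-3],"twist":[0,0,0]},{"delta_pos":[0,-4,-4],"twist":[0,0,0]},{"delta_pos":[0,-4,-4],"twist":[0,0,0]}]'
python3 -m pendant '[{"delta_pos":[0,-1,-2],"twist":[0,0,0]},{"delta_pos":[0,-1,-4],"twist":[0,0,0]},{"delta_pos":[0,-1,-4],"twist":[0,0,0]}]'
python3 - <<'E'
from h import *
s=bot.state()
for p in (140,150,155,160,165,170): print(p,(np.array(KN["M"])+S2W(fc(p)/1000)).round(4))
c=vision.read_camera("wrist");cv2.imwrite("pics/w7.png",c["frame"])
E
```

```text
time_s: 9.48
tcp_pos: [0.4371, -0.0367, 0.0363]
orientation: [-0.481, 0.518, 0.481, 0.518]
wrist_force: [1.0, 3.1, -1.9]
opening: 0.007
time_s: 9.73
tcp_pos: [0.4378, -0.0383, 0.0363]
orientation: [-0.481, 0.517, 0.482, 0.519]
wrist_force: [0.6, 13.9, 0.1]
opening: 0.003
140 [ 0.4317 -0.0309]
150 [ 0.4341 -0.0325]
155 [ 0.4352 -0.0335]
160 [ 0.4362 -0.0345]
165 [ 0.4373 -0.0356]
170 [ 0.4389 -0.0368]
```

View pics/w7.png

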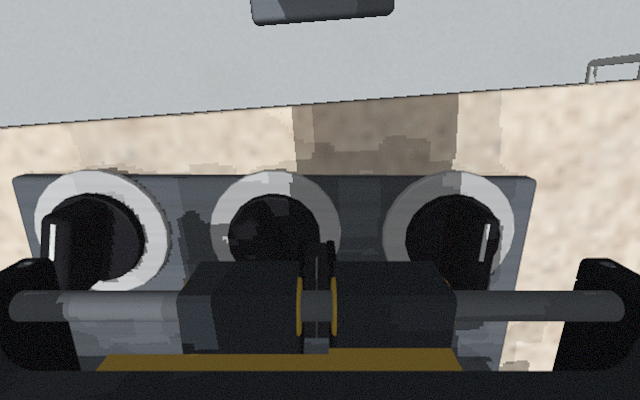

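```bash

python3 -m pendant '[{"delta_pos":[0,0,8],"twist":[0,0,0]},{"delta_pos":[-20,0,8],"twist":[0,0,0]},{"delta_pos":[-40,0,8],"twist":[0,0,0]},{"delta_pos":[-40,10,-32],"twist":[0,0,0]},{"delta_pos":[-40,15,-70],"twist":[0,0,0]}]'
python3 - <<'E'
from h import *
w=np.array(KN["R"])+S2W(fc(12,6))/1000;print(w)
go([*w,.076],Rt(180+YAW));go([*w,.036],Rt(180+YAW))
P=[12,12,20,30,40,50,60,70,80,90]
arc(P)
c=vision.read_camera("wrist");cv2.imwrite("pics/w8.png",c["frame"])
E
```

```text
time_s: 10.2
tcp_pos: [0.4179, -0.11, 0.0776]
orientation: [-0.483, 0.517, 0.481, 0.517]
wrist_force: [1.3, -0.6, -0.8]
opening: 0.007
[ 0.3955144  -0.18374267]
delta [  1.7  17.2 -75.1] twist [ 0.2 -0.1  0.2] rows>= 1.8
delta [ 41.7  17.3 -75.1] twist [ 0.2 -0.1  0.2] rows>= 2.1
call from 12 [[0, 0, 0], [0, 1, 2], [0, 1, 5], [0, 0, 8], [0, 0, 11]] to 50
call from 50 [[0, -1, 3], [0, -3, 5], [0, -5, 8], [0, -8, 23]] to 90
```

View pics/w8.png

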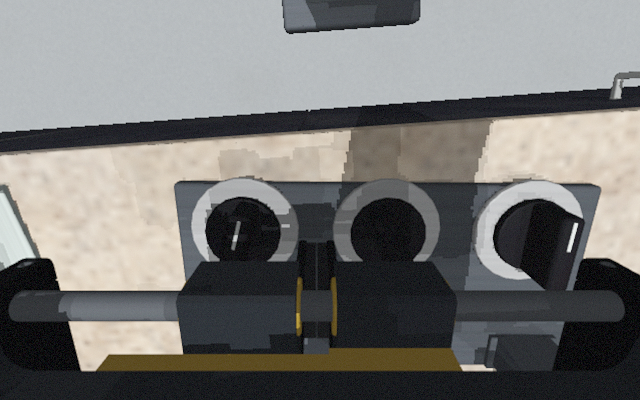

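```bash

python3 -m pendant '[{"delta_pos":[0,17,-75],"twist":[0,0,0]},{"delta_pos":[0,17,-75],"twist":[0,0,0]},{"delta_pos":[0,17,-75],"twist":[0,0,0]},{"delta_pos":[0,17,-75],"twist":[0,0,0]},{"delta_pos":[0,17,-75],"twist":[0,0,0]}]'
python3 - <<'E'
from h import *
w=np.array(KN["R"])+S2W(fc(12,6))/1000
go([*w,.036],Rt(180+YAW))
E
```

```text
time_s: 10.67
tcp_pos: [0.3947, -0.1832, 0.0762]
orientation: [-0.481, 0.518, 0.481, 0.518]
wrist_force: [1.3, 0.4, -0.1]
opening: 0.004
delta [40.2 -0.9 -0.5] twist [-0.1 -0.   0. ] rows>= 1.0
```

```bash

python3 -m pendant '[{"delta_pos":[20,-1,0],"twist":[0,0,0]},{"delta_pos":[40,-1,0],"twist":[0,0,0]},{"delta_pos":[40,-1,0],"twist":[0,0,0]},{"delta_pos":[40,-2,3],"twist":[0,0,0]},{"delta_pos":[40,-2,6],"twist":[0,0,0]}]'
python3 -m pendant '[{"delta_pos":[0,1,2],"twist":[0,0,0]},{"delta_pos":[0,1,5],"twist":[0,0,0]},{"delta_pos":[0,0,8],"twist":[0,0,0]},{"delta_pos":[0,0,11],"twist":[0,0,0]},{"delta_pos":[0,-1,14],"twist":[0,0,0]}]'
python3 -m pendant '[{"delta_pos":[0,-2,2],"twist":[0,0,0]},{"delta_pos":[0,-4,5],"twist":[0,0,0]},{"delta_pos":[0,-5,12],"twist":[0,0,0]},{"delta_pos":[0,-7,20],"twist":[0,0,0]},{"delta_pos":[0,-8,27],"twist":[0,0,0]}]'
python3 - <<'E'
from h import *
go(np.array([*KN["R"],.036])+[*S2W(fc(100)/1000),0],Rt(180+YAW))
E
```

```text
time_s: 11.08
tcp_pos: [0.3978, -0.1765, 0.0368]
orientation: [-0.482, 0.518, 0.481, 0.518]
wrist_force: [0.0, 0.2, 0.3]
opening: 0.005
time_s: 11.5
tcp_pos: [0.398, -0.1642, 0.0366]
orientation: [-0.481, 0.519, 0.481, 0.518]
wrist_force: [-5.8, -3.9, 5.3]
opening: 0.006
time_s: 11.92
tcp_pos: [0.4079, -0.1368, 0.036]
orientation: [-0.481, 0.519, 0.481, 0.518]
wrist_force: [-3.1, -1.9, 0.1]
opening: 0.003
delta [ 0.  -3.2  6.3] twist [-0.1 -0.  -0.1] rows>= 0.2
```

```bash

python3 -m pendant '[{"delta_pos":[0,-2,6],"twist":[0,0,0]},{"delta_pos":[0,-5,8],"twist":[0,0,0]},{"delta_pos":[0,-8,8],"twist":[0,0,0]},{"delta_pos":[0,-11,7],"twist":[0,0,0]},{"delta_pos":[0,-13,6],"twist":[0,0,0]}]'
python3 -m pendant '[{"delta_pos":[0,-3,-1],"twist":[0,0,0]},{"delta_pos":[0,-5,-3],"twist":[0,0,0]},{"delta_pos":[0,-6,-4],"twist":[0,0,0]},{"delta_pos":[0,-6,-5],"twist":[0,0,0]},{"delta_pos":[0,-6,-5],"twist":[0,0,0]}]'
python3 - <<'E'
from h import *
for p in (140,150,155,160,165,170): print(p,(np.array(KN["R"])+S2W(fc(p)/1000)).round(4))
E
```

```text
time_s: 12.33
tcp_pos: [0.4233, -0.1313, 0.0361]
orientation: [-0.481, 0.518, 0.481, 0.518]
wrist_force: [-0.4, 5.4, -0.3]
opening: 0.003
time_s: 12.75
tcp_pos: [0.4286, -0.1376, 0.0363]
orientation: [-0.481, 0.518, 0.481, 0.518]
wrist_force: [0.3, 3.2, 0.0]
opening: 0.005
140 [ 0.4232 -0.1309]
150 [ 0.4256 -0.1325]
155 [ 0.4267 -0.1335]
160 [ 0.4277 -0.1345]
165 [ 0.4288 -0.1356]
170 [ 0.4304 -0.1368]
```

```bash

python3 -m pendant '[{"delta_pos":[0,-1,-2],"twist":[0,0,0]},{"delta_pos":[0,-1,-4],"twist":[0,0,0]},{"delta_pos":[0,-1,-5],"twist":[0,0,0]},{"delta_pos":[0,-1,-5],"twist":[0,0,0]}]'
```

```text
time_s: 13.08
tcp_pos: [0.4289, -0.1388, 0.0362]
orientation: [-0.481, 0.517, 0.483, 0.518]
wrist_force: [-0.8, 19.1, 6.4]
opening: 0.004
```

```bash

python3 -m pendant '[{"delta_pos":[0,0,10],"twist":[0,0,0]},{"delta_pos":[-20,0,10],"twist":[0,0,0]},{"delta_pos":[-42,0,10],"twist":[0,0,0]},{"delta_pos":[-42,2,50],"twist":[0,0,0]},{"delta_pos":[-42,2,90],"twist":[0,0,0]}]'
python3 -m pendant '[{"delta_pos":[0,0,40],"twist":[0,0,0]},{"delta_pos":[0,12,60],"twist":[0,0,0]},{"delta_pos":[0,12,60],"twist":[0,0,0]},{"delta_pos":[0,12,60],"twist":[0,0,0]}]'
python3 - <<'E'
from h import *
w=np.array(KN["L"])+S2W(fc(0,6))/1000
print(w);go([*w,.036],Rt(180+YAW))
arc([0,0,10,20,30,40,50,60,70,80,90,100])
c=vision.read_camera("wrist");cv2.imwrite("pics/w9.png",c["frame"])
E
```

```text
time_s: 13.5
tcp_pos: [0.4341, -0.0543, 0.0795]
orientation: [-0.481, 0.519, 0.478, 0.52]
wrist_force: [2.2, 0.4, 0.7]
opening: -0.001
time_s: 13.83
tcp_pos: [0.4257, 0.0084, 0.0782]
orientation: [-0.482, 0.518, 0.481, 0.518]
wrist_force: [0.2, -0.8, -0.0]
opening: 0.004
[0.42248961 0.01217377]
delta [42.2  3.5  3.6] twist [ 0.1 -0.1  0. ] rows>= 1.0
call from 0 [[0, 0, 0], [0, 9, 3], [0, 11, 6], [0, 11, 8], [0, 10, 11]] to 40
call from 40 [[0, -1, 3], [0, -2, 5], [0, -4, 8], [0, -6, 11], [0, -9, 26]] to 90
call from 90 [[0, -2, 14]] to 100
```

View pics/w9.png

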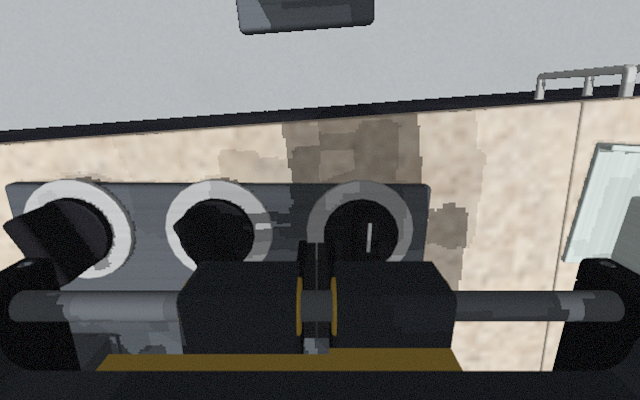

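```bash

python3 -m pendant '[{"delta_pos":[20,3,2],"twist":[0,0,0]},{"delta_pos":[42,3,2],"twist":[0,0,0]},{"delta_pos":[42,3,2],"twist":[0,0,0]},{"delta_pos":[42,3,6],"twist":[0,0,0]},{"delta_pos":[42,5,8],"twist":[0,0,0]}]'
python3 -m pendant '[{"delta_pos":[0,4,3],"twist":[0,0,0]},{"delta_pos":[0,7,6],"twist":[0,0,0]},{"delta_pos":[0,9,9],"twist":[0,0,0]},{"delta_pos":[0,8,12],"twist":[0,0,0]},{"delta_pos":[0,7,15],"twist":[0,0,0]}]'
python3 -m pendant '[{"delta_pos":[0,-1,3],"twist":[0,0,0]},{"delta_pos":[0,-3,6],"twist":[0,0,0]},{"delta_pos":[0,-4,12],"twist":[0,0,0]},{"delta_pos":[0,-6,19],"twist":[0,0,0]},{"delta_pos":[0,-8,26],"twist":[0,0,0]}]'
python3 - <<'E'
from h import *
go(np.array([*KN["L"],.036])+[*S2W(fc(100)/1000),0],Rt(180+YAW))
E
```

```text
time_s: 14.3
tcp_pos: [0.4222, 0.0162, 0.0369]
orientation: [-0.481, 0.518, 0.481, 0.519]
wrist_force: [0.4, 0.5, -0.4]
opening: 0.005
time_s: 14.72
tcp_pos: [0.4136, 0.0308, 0.0361]
orientation: [-0.481, 0.52, 0.481, 0.517]
wrist_force: [-9.5, -6.4, 7.6]
opening: 0.004
time_s: 15.13
tcp_pos: [0.4226, 0.0566, 0.0353]
orientation: [-0.48, 0.52, 0.482, 0.516]
wrist_force: [-6.9, -2.6, -0.1]
opening: 0.005
delta [-0.8 -4.  13. ] twist [-0.1 -0.1 -0.3] rows>= 0.3
```

```bash

python3 -m pendant '[{"delta_pos":[0,-1,7],"twist":[0,0,0]},{"delta_pos":[0,-3,13],"twist":[0,0,0]},{"delta_pos":[0,-6,15],"twist":[0,0,0]},{"delta_pos":[0,-9,15],"twist":[0,0,0]},{"delta_pos":[0,-12,14],"twist":[0,0,0]}]'
python3 -m pendant '[{"delta_pos":[0,-3,-1],"twist":[0,0,0]},{"delta_pos":[0,-5,-2],"twist":[0,0,0]},{"delta_pos":[0,-7,-4],"twist":[0,0,0]},{"delta_pos":[0,-8,-6],"twist":[0,0,0]},{"delta_pos":[0,-8,-7],"twist":[0,0,0]}]'
python3 - <<'E'
from h import *
for p in (140,150,155,160,165,170): print(p,(np.array(KN["L"])+S2W(fc(p)/1000)).round(4))
E
```

```text
time_s: 15.55
tcp_pos: [0.4392, 0.0717, 0.0364]
orientation: [-0.481, 0.517, 0.482, 0.519]
wrist_force: [-0.7, 6.7, -0.1]
opening: 0.006
time_s: 15.97
tcp_pos: [0.4488, 0.0649, 0.037]
orientation: [-0.482, 0.516, 0.481, 0.52]
wrist_force: [6.9, 9.4, -4.8]
opening: 0.003
140 [0.4392 0.0691]
150 [0.4416 0.0675]
155 [0.4427 0.0665]
160 [0.4437 0.0655]
165 [0.4448 0.0644]
170 [0.4464 0.0632]
```

```bash

python3 -m pendant '[{"delta_pos":[0,2,-2],"twist":[0,0,0]},{"delta_pos":[0,3,-4],"twist":[0,0,0]},{"delta_pos":[0,3,-5],"twist":[0,0,0]},{"delta_pos":[0,3,-5],"twist":[0,0,0]}]'
python3 -m pendant '[{"delta_pos":[0,0,8],"twist":[0,0,0]},{"delta_pos":[-20,0,12],"twist":[0,0,0]},{"delta_pos":[-60,0,12],"twist":[0,0,0]},{"delta_pos":[-100,0,12],"twist":[0,0,0]},{"delta_pos":[-140,0,0],"twist":[0,0,0]}]'
python3 -c "
from h import *
go([.444,-.0676,.35],Rt(180+YAW))"
```

```text
time_s: 16.3
tcp_pos: [0.4459, 0.0616, 0.0378]
orientation: [-0.482, 0.515, 0.481, 0.521]
wrist_force: [3.6, 13.1, 1.5]
opening: 0.006
time_s: 16.72
tcp_pos: [0.4426, 0.0597, 0.1781]
orientation: [-0.482, 0.517, 0.482, 0.518]
wrist_force: [1.0, 0.5, 0.3]
opening: 0.004
delta [-172.1  -10.6 -126.7] twist [0.1 0.1 0. ] rows>= 5.1
```

```bash

python3 -m pendant '[{"delta_pos":[-162,-10,-127],"twist":[0,0,0]},{"delta_pos":[-162,-10,-127],"twist":[0,0,0]},{"delta_pos":[-162,-10,-127],"twist":[0,0,0]},{"delta_pos":[-162,-10,-127],"twist":[0,0,0]},{"delta_pos":[-162,-10,-127],"twist":[0,0,0]}]' -1
python3 - <<'E'
from h import *
print(bot.state()["tcp_pos"])
c=vision.read_camera("wrist");f=c["frame"];cv2.imwrite("pics/w10.png",f)
a=f[105:185,200:440];a=cv2.resize(a,None,fx=3.3,fy=3.3,interpolation=cv2.INTER_CUBIC)
cv2.imwrite("pics/w10c.png",cv2.convertScaleAbs(a,alpha=1.6,beta=25))
E
```

```text
time_s: 17.13
tcp_pos: [0.443, -0.0714, 0.3405]
orientation: [-0.482, 0.518, 0.48, 0.519]
wrist_force: [1.0, 0.3, 0.6]
opening: 0.298
[ 0.44302437 -0.07136495  0.34052215]
```

View pics/w10c.png

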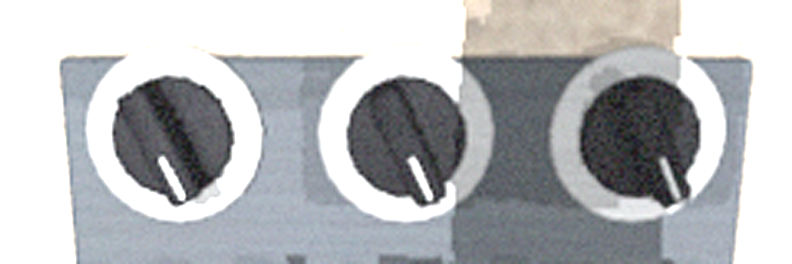

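View pics/w10.png

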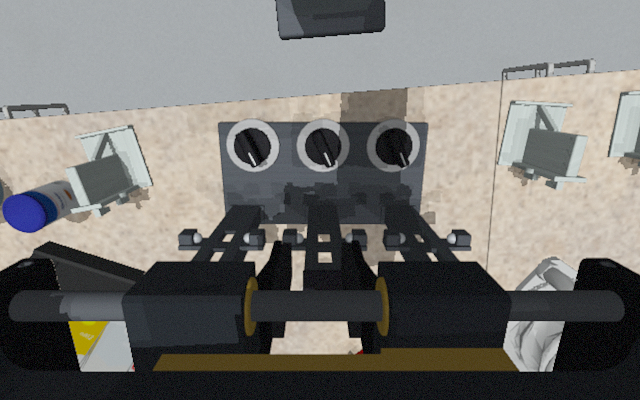

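```bash
python3 - <<'E'
from h import *
s=bot.state();c=vision.read_camera("wrist")
for n,p0,p1 in [("R",(160,158),(182,198)),("M",(412,158),(430,198)),("L",(662,162),(678,200))]:
    px=lambda a:(200+a[0]/3.3,105+a[1]/3.3)
    a=atz(c,px(p0),.056,s);b=atz(c,px(p1),.056,s);v=b-a
    print(n,(np.degrees(np.arctan2(v[1],-v[0]))+YAW).round(1))
for l,z in [("upright1",.184),("grip_a",.085)]:
    for r in finder.place_of("wrist",l): print(l,round(r["conf"],2),np.round(r["xy"],1),np.round(atz(c,r["xy"],z,s),4))
E
```

```text
R 154.5
M 156.0
L 154.1
upright1 0.85 [440.1 218.8] [0.4942 0.0435 0.184 ]
upright1 0.62 [332.5 219.6] [ 0.4863 -0.0656  0.184 ]
upright1 0.59 [222.3 218.4] [ 0.4761 -0.1775  0.184 ]
grip_a 0.91 [569.1 145.1] [0.4496 0.2345 0.085 ]
grip_a 0.73 [ 90.6 181.1] [ 0.4468 -0.3706  0.085 ]
```

```bash

python3 -m pendant '[{"delta_pos":[0,0,0],"twist":[36,0,0]},{"delta_pos":[0,0,0],"twist":[36,0,0]},{"delta_pos":[0,0,0],"twist":[36,0,0]},{"delta_pos":[0,0,0],"twist":[36,0,0]},{"delta_pos":[0,0,0],"twist":[36,0,0]}]'
python3 -m pendant '[{"delta_pos":[0,0,0],"twist":[36,0,0]},{"delta_pos":[0,0,0],"twist":[36,0,0]},{"delta_pos":[0,0,0],"twist":[36,0,0]},{"delta_pos":[0,0,0],"twist":[36,0,0]},{"delta_pos":[0,0,0],"twist":[36,0,0]}]'
python3 -m pendant '[{"delta_pos":[0,0,0],"twist":[36,0,0]},{"delta_pos":[0,0,0],"twist":[36,0,0]},{"delta_pos":[0,0,0],"twist":[36,0,0]},{"delta_pos":[0,0,0],"twist":[36,0,0]},{"delta_pos":[0,0,0],"twist":[36,0,0]}]'
python3 -m pendant '[{"delta_pos":[0,0,0],"twist":[36,0,0]},{"delta_pos":[0,0,0],"twist":[36,0,0]},{"delta_pos":[0,0,0],"twist":[36,0,0]},{"delta_pos":[0,0,0],"twist":[36,0,0]},{"delta_pos":[0,0,0],"twist":[36,0,0]}]'
python3 -m pendant '[{"delta_pos":[0,0,0],"twist":[36,0,0]},{"delta_pos":[0,0,0],"twist":[36,0,0]},{"delta_pos":[0,0,0],"twist":[36,0,0]},{"delta_pos":[0,0,0],"twist":[36,0,0]},{"delta_pos":[0,0,0],"twist":[36,0,0]}]'
python3 - <<'E'
from h import *
import pickle
print(yawnow())
s=bot.state();c=vision.read_camera("wrist");pickle.dump((s,c),open("wA.pkl","wb"))
f=c["frame"];cv2.imwrite("pics/w11.png",f)
for l,z in [("upright1",.184),("grip_a",.085)]:
    for r in finder.place_of("wrist",l): print(l,round(r["conf"],2),np.round(r["xy"],1),np.round(atz(c,r["xy"],z,s),4))
a=f[20:180,80:480];a=cv2.resize(a,None,fx=2,fy=2,interpolation=cv2.INTER_CUBIC)
cv2.imwrite("pics/w11c.png",cv2.convertScaleAbs(a,alpha=1.6,beta=25))
E
```

```text
time_s: 17.75
tcp_pos: [0.4428, -0.0683, 0.3367]
orientation: [-0.297, 0.642, 0.298, 0.641]
wrist_force: [0.0, -0.0, 0.1]
opening: 0.863
time_s: 18.17
tcp_pos: [0.4428, -0.0683, 0.3367]
orientation: [-0.085, 0.702, 0.086, 0.701]
wrist_force: [-0.3, -0.6, -0.6]
opening: 0.999
time_s: 18.58
tcp_pos: [0.4428, -0.0683, 0.3366]
orientation: [0.134, 0.695, -0.134, 0.694]
wrist_force: [-0.3, -0.3, -1.2]
opening: 1.001
time_s: 19.0
tcp_pos: [0.4428, -0.0683, 0.3367]
orientation: [0.341, 0.62, -0.342, 0.619]
wrist_force: [1.0, 0.3, 0.7]
opening: 1.002
time_s: 19.42
tcp_pos: [0.4428, -0.0683, 0.3367]
orientation: [-0.515, -0.485, 0.516, -0.484]
wrist_force: [0.7, 0.0, 0.1]
opening: 1.006
-3.5379407781778993
upright1 0.66 [311.1 138.9] [ 0.4882 -0.0679  0.184 ]
grip_a 0.67 [ 66.3 170.7] [0.4562 0.2403 0.085 ]
```

View pics/w11c.png

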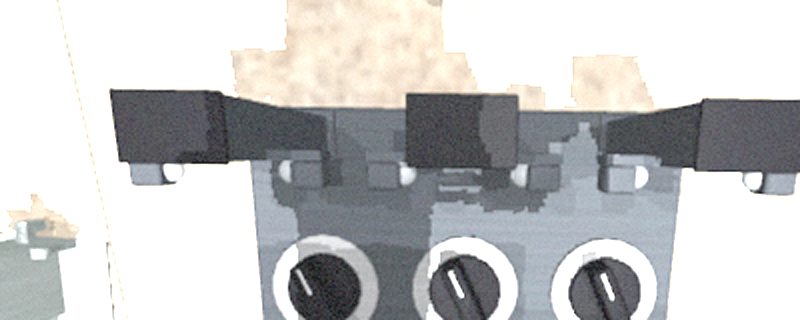

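View pics/w11.png

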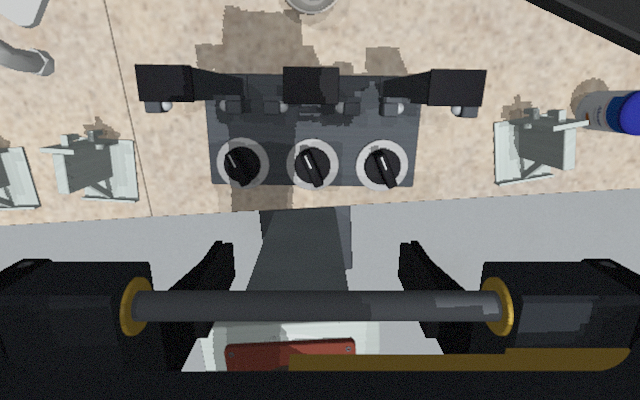

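```bash
python3 - <<'E'
from h import *
import pickle
from scipy.optimize import least_squares
s,c=pickle.load(open("wA.pkl","rb"))
obs=[(.115,-1,(140.5,101)),(.115,1,(193.5,101)),(0,-1,(283.5,101.8)),(0,1,(339.5,103.3)),(-.115,-1,(428.5,104)),(-.115,1,(484,105.5))]
def f(p):
    x,y,a,z=p;out=[]
    for o,sg,px in obs:
        yy=o-sg*.021; X=[x+np.cos(a)*.032-np.sin(a)*yy,y+np.sin(a)*.032+np.cos(a)*yy,z+.042]
        out+=list(proj(c,X,s)-px)
    return np.array(out)
r=least_squares(f,[.485,-.067,-.07,.184]);print(r.x.round(4),np.degrees(r.x[2]),r.fun.round(1))
E
```

```text
[ 0.4887 -0.0687 -0.075   0.1761] -4.297023325637487 [-0.4 -0.4 -0.3  0.2  1.8  0.6 -1.3 -0.2  1.5  0.3 -1.2 -0.5]
```

```bash
python3 - <<'E'
from h import *
c=vision.read_camera("side");cv2.imwrite("pics/side1.png",c["frame"])
k=8;x0,y0=325,125
im=cv2.resize(c["frame"][y0:y0+72,x0:x0+95],None,fx=k,fy=k,interpolation=cv2.INTER_CUBIC)
im=cv2.resize(c["frame"][y0:y0+120,x0:x0+95],None,fx=k,fy=k,interpolation=cv2.INTER_CUBIC)[:600*2]
im=cv2.convertScaleAbs(im,alpha=1.8,beta=20)
a=np.radians(-4.3);x,y=.487,-.0685
for z,col in [(.176,(0,0,255)),(.184,(0,255,0))]:
  for o in (.115,0,-.115):
    pts=[]
    for xs,ys in [(.032,.021),(.032,-.021)]:
        yy=o+ys;X=[x+np.cos(a)*xs-np.sin(a)*yy,y+np.sin(a)*xs+np.cos(a)*yy,z+.042]
        pts.append(proj(c,X))
    p=[tuple(int(v) for v in ((q-[x0,y0])*k+k/2)) for q in pts]
    cv2.line(im,p[0],p[1],col,1)
im=cv2.resize(im,None,fx=.62,fy=.62,interpolation=cv2.INTER_AREA);print(im.shape)
cv2.imwrite("pics/side1c.png",im)
E
```

```text
(595, 471, 3)
```

View pics/side1c.png

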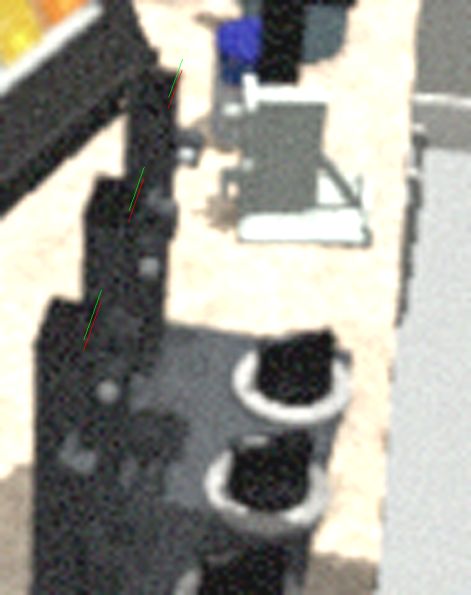

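```bash
python3 - <<'E'
from h import *
c=vision.read_camera("side")
k=13;x0,y0=325,135
im=cv2.resize(c["frame"][y0:y0+60,x0:x0+45],None,fx=k,fy=k,interpolation=cv2.INTER_CUBIC)
im=cv2.convertScaleAbs(im,alpha=3.5,beta=20)
a=np.radians(-4.3);x,y=.487,-.0685
for z,col in [(.170,(255,0,255)),(.178,(0,0,255)),(.186,(0,255,0))]:
  for o in (.115,0,-.115):
    for xs,ys in [(.032,.021),(.032,-.021),(.058,-.021),(.058,.021)]:
        yy=o+ys;X=[x+np.cos(a)*xs-np.sin(a)*yy,y+np.sin(a)*xs+np.cos(a)*yy,z+.042]
        q=(proj(c,X)-[x0,y0])*k+k/2
        cv2.circle(im,(int(q[0]),int(q[1])),3,col,-1)
cv2.imwrite("pics/side2c.png",im[:600]); print(im.shape)
im2=cv2.convertScaleAbs(cv2.resize(c["frame"][y0+20:y0+66,x0:x0+45],None,fx=k,fy=k,interpolation=cv2.INTER_CUBIC),alpha=3.5,beta=20)
for z,col in [(.170,(255,0,255)),(.178,(0,0,255)),(.186,(0,255,0))]:
    for xs,ys in [(.032,.021),(.032,-.021),(.058,-.021),(.058,.021)]:
        yy=.115+ys;X=[x+np.cos(a)*xs-np.sin(a)*yy,y+np.sin(a)*xs+np.cos(a)*yy,z+.042]
        q=(proj(c,X)-[x0,y0+20])*k+k/2
        cv2.circle(im2,(int(q[0]),int(q[1])),3,col,-1)
cv2.imwrite("pics/side3c.png",im2)
E
```

```text
(780, 585, 3)
```

View pics/side2c.png

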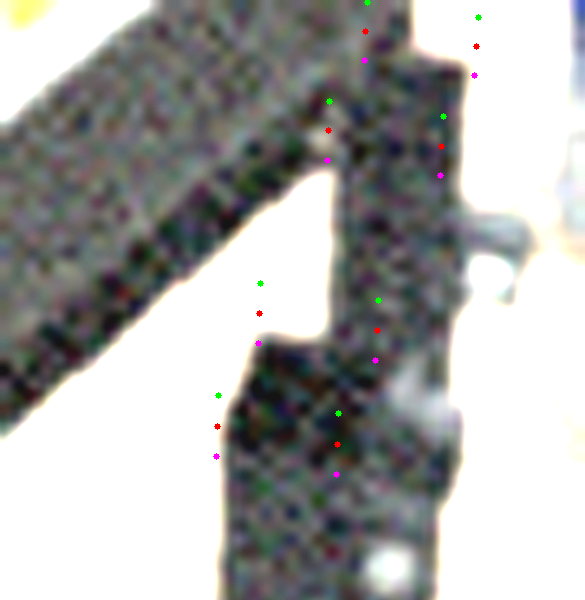

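View pics/side3c.png

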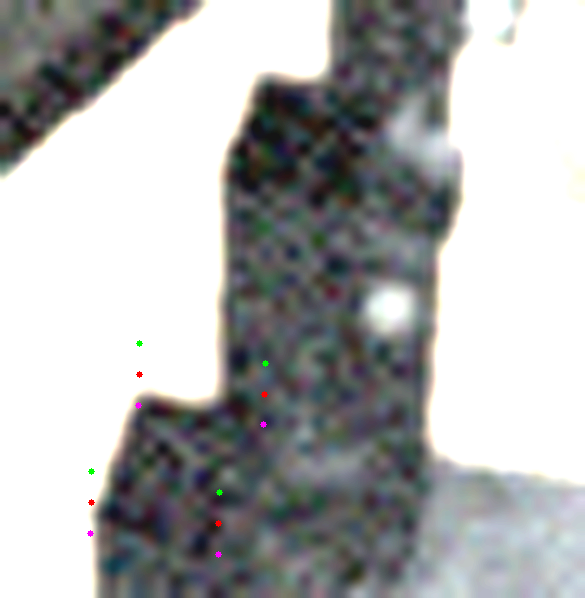

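```bash

python3 -m pendant '[{"delta_pos":[60,-20,-205],"twist":[0,0,0]},{"delta_pos":[60,-20,-205],"twist":[0,0,0]},{"delta_pos":[60,-20,-205],"twist":[0,0,0]},{"delta_pos":[60,-20,-205],"twist":[0,0,0]},{"delta_pos":[60,-20,-205],"twist":[0,0,0]}]'
python3 -m pendant '[{"delta_pos":[20,0,-100],"twist":[0,0,0]},{"delta_pos":[20,0,-100],"twist":[0,0,0]},{"delta_pos":[20,0,-100],"twist":[0,0,0]},{"delta_pos":[20,0,-100],"twist":[0,0,0]}]'
python3 - <<'E'
from h import *
import pickle
s=bot.state();print(s["tcp_pos"],yawnow());c=vision.read_camera("wrist");pickle.dump((s,c),open("wB.pkl","wb"))
f=c["frame"];cv2.imwrite("pics/w12.png",f)
for l,z in [("grip_a",.085),("bracket_a",0)]:
    for r in finder.place_of("wrist",l): print(l,round(r["conf"],2),np.round(r["xy"],1),np.round(atz(c,r["xy"],z,s),4))
E
```

```text
time_s: 20.08
tcp_pos: [0.4344, 0.1326, 0.2792]
orientation: [0.513, 0.486, -0.513, 0.487]
wrist_force: [1.6, -1.2, -0.6]
opening: 1.003
time_s: 20.42
tcp_pos: [0.4389, 0.2355, 0.2587]
orientation: [0.512, 0.489, -0.511, 0.487]
wrist_force: [0.7, -0.9, 0.1]
opening: 0.997
[0.43894064 0.2354827  0.25869993] -2.6670268211673234
grip_a 0.93 [154.8 176.2] [0.4519 0.3975 0.085 ]
grip_a 0.62 [309.  164.9] [0.4561 0.2407 0.085 ]
grip_a 0.46 [573.3  81. ] [ 0.5236 -0.0094  0.085 ]
bracket_a 0.95 [315.1 125.3] [0.4876 0.2335 0.    ]
bracket_a 0.55 [182.  138.3] [0.4797 0.3975 0.    ]
bracket_a 0.48 [158.1 177.7] [0.4319 0.4361 0.    ]
```

View pics/w12.png

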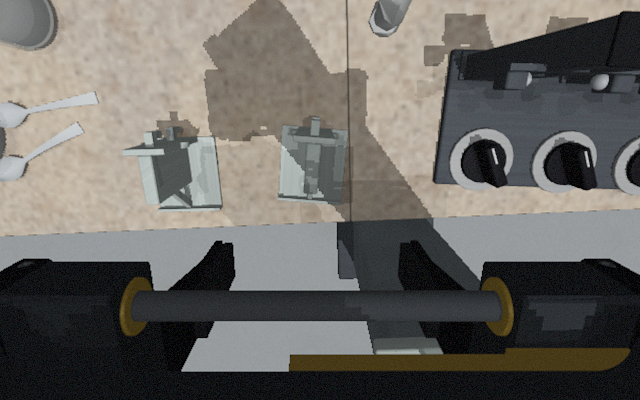

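```bash
python3 - <<'E'
from h import *
f=cv2.imread("pics/w12.png")
a=f[105:215,260:370];cv2.imwrite("pics/w12c.png",cv2.convertScaleAbs(cv2.resize(a,None,fx=5.4,fy=5.4,interpolation=cv2.INTER_CUBIC),alpha=1.3,beta=10))
E
```

```text
(no output)
```

View pics/w12c.png

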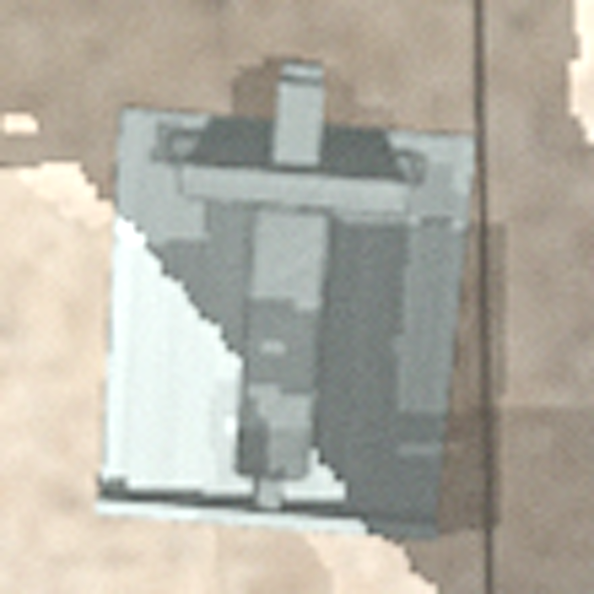

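```bash
python3 - <<'E'
from h import *
import pickle
s,c=pickle.load(open("wB.pkl","rb"))
px=lambda a:(260+a[0]/5.4,105+a[1]/5.4)
P={k:atz(c,px(v),.1,s) for k,v in dict(bl=(180,167),br=(412,180),fr=(405,210),fl=(183,196),ribl=(253,207),ribr=(328,207)).items()}
for k,v in P.items(): print(k,v.round(4))
v=P["br"]-P["bl"];print(np.linalg.norm(v),np.degrees(np.arctan2(v[0],-v[1])))
v=P["fr"]-P["fl"];print(np.linalg.norm(v),np.degrees(np.arctan2(v[0],-v[1])))
T={k:atz(c,px(v),.004,s) for k,v in dict(tl=(122,108),tr=(475,132),bl=(97,510),br=(435,532)).items()}
for a,b in (("tl","tr"),("bl","br")):
    v=T[b]-T[a];print(a,np.linalg.norm(v).round(4),np.degrees(np.arctan2(v[0],-v[1])))
v=T["tl"]-T["bl"];print(np.linalg.norm(v),np.degrees(np.arctan2(v[1],v[0])));v=T["tr"]-T["br"];print(np.linalg.norm(v),np.degrees(np.arctan2(v[1],v[0])))
back=(P["bl"]+P["br"])/2;a=np.radians(-6.5);print("grip",back-.032*np.array([np.cos(a),np.sin(a),0]))
print("now",bot.state()["tcp_pos"],yawnow())
go([*(back-.032*np.array([np.cos(a),np.sin(a),0]))[:2],.085],Rt(-6.5),grasp=True)
E
```

```text
bl [0.4872 0.2534 0.1   ]
br [0.483  0.2134 0.1   ]
fr [0.4779 0.2147 0.1   ]
fl [0.4822 0.2532 0.1   ]
ribl [0.4797 0.2411 0.1   ]
ribr [0.4791 0.2281 0.1   ]
0.04021116087228396 -5.877649632781849
0.03867818601310254 -6.290391828803386
tl 0.0789 -6.522023039346779
bl 0.0807 -6.592078661206323
0.09398877101977425 -8.042672870268971
0.09405667458396094 -6.925887241486809
grip [0.45330061 0.23699774 0.1       ]
now [0.44071302 0.22994749 0.25944997] -3.153950236880359
delta [193.1  12.3  -7.8] twist [3.3 0.  0. ] rows>= 4.6
```

```bash

python3 -m pendant '[{"delta_pos":[120,12,-8],"twist":[3.3,0,0]},{"delta_pos":[120,12,-8],"twist":[3.3,0,0]},{"delta_pos":[120,12,-8],"twist":[3.3,0,0]},{"delta_pos":[120,12,-8],"twist":[3.3,0,0]},{"delta_pos":[120,12,-8],"twist":[3.3,0,0]}]'
python3 - <<'E'
from h import *
go([.4533,.237,.085],Rt(-6.5),grasp=True)
c=vision.read_camera("wrist");cv2.imwrite("pics/w13.png",c["frame"])
E
```

```text
time_s: 20.98
tcp_pos: [0.4525, 0.2362, 0.1392]
orientation: [-0.527, -0.471, 0.529, -0.47]
wrist_force: [0.4, 0.8, 1.9]
opening: 1.003
delta [72.9  0.9 -1. ] twist [-0.1  0.1  0.2] rows>= 1.7
```

View pics/w13.png

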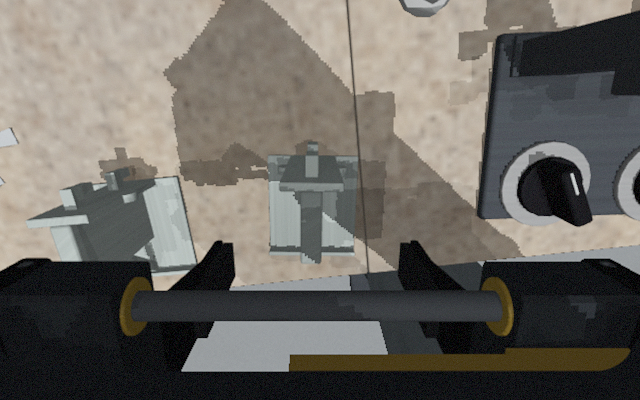

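```bash

python3 -m pendant '[{"delta_pos":[40,1,-1],"twist":[0,0,0]},{"delta_pos":[73,1,-1],"twist":[0,0,0]},{"delta_pos":[73,1,-1],"twist":[0,0,0]},{"delta_pos":[73,1,-1],"twist":[0,0,0]}]'
python3 -m pendant '[{"delta_pos":[0,0,0],"twist":[0,0,0]},{"delta_pos":[0,0,0],"twist":[0,0,0]},{"delta_pos":[0,0,0],"twist":[0,0,0]},{"delta_pos":[0,0,0],"twist":[0,0,0]},{"delta_pos":[0,0,0],"twist":[0,0,0]}]' 1 50
python3 -m pendant '[{"delta_pos":[0,0,0],"twist":[0,0,0]},{"delta_pos":[0,0,0],"twist":[0,0,0]},{"delta_pos":[0,0,0],"twist":[0,0,0]},{"delta_pos":[0,0,0],"twist":[0,0,0]},{"delta_pos":[0,0,0],"twist":[0,0,0]}]'
python3 -m pendant '[{"delta_pos":[0,0,0],"twist":[0,0,0]},{"delta_pos":[0,0,0],"twist":[0,0,0]}]'
```

```text
time_s: 21.37
tcp_pos: [0.4548, 0.2385, 0.0685]
orientation: [0.528, 0.47, -0.528, 0.471]
wrist_force: [-0.0, 0.8, 1.0]
opening: 0.998
time_s: 21.78
tcp_pos: [0.4547, 0.2388, 0.0676]
orientation: [0.528, 0.47, -0.527, 0.471]
wrist_force: [0.0, -0.5, -0.6]
opening: 0.706
time_s: 22.2
tcp_pos: [0.4542, 0.2386, 0.0666]
orientation: [-0.528, -0.471, 0.528, -0.47]
wrist_force: [-0.0, 0.2, -0.3]
opening: 0.325
time_s: 22.37
tcp_pos: [0.4542, 0.2387, 0.0667]
orientation: [0.528, 0.471, -0.528, 0.47]
wrist_force: [0.2, 1.0, 2.1]
opening: 0.174
```

```bash

python3 -m pendant '[{"delta_pos":[0,0,0],"twist":[0,0,0]},{"delta_pos":[0,0,0],"twist":[0,0,0]},{"delta_pos":[0,0,0],"twist":[0,0,0]},{"delta_pos":[-30,0,0],"twist":[0,0,0]},{"delta_pos":[-70,0,0],"twist":[0,0,0]}]'
python3 -m pendant '[{"delta_pos":[-40,0,0],"twist":[0,0,0]},{"delta_pos":[-80,0,0],"twist":[0,0,0]},{"delta_pos":[-120,-10,0],"twist":[0,0,0]},{"delta_pos":[-140,-20,0],"twist":[0,0,0]},{"delta_pos":[-140,-20,0],"twist":[0,0,0]}]'
python3 - <<'E'
from h import *
s=bot.state();print(s["tcp_pos"],s["opening"],yawnow())
c=vision.read_camera("wrist");cv2.imwrite("pics/w14.png",c["frame"])
c=vision.read_camera("side");cv2.imwrite("pics/s14.png",c["frame"])
E
```

```text
time_s: 22.78
tcp_pos: [0.4517, 0.2371, 0.1343]
orientation: [-0.525, -0.472, 0.53, -0.469]
wrist_force: [1.8, 0.2, -3.3]
opening: 0.154
time_s: 23.2
tcp_pos: [0.4344, 0.243, 0.2814]
orientation: [0.53, 0.47, -0.525, 0.472]
wrist_force: [0.6, 1.0, -4.4]
opening: 0.157
[0.43441137 0.24302791 0.28142507] 0.15719436898283604 -6.467667041199523
```

View pics/w14.png

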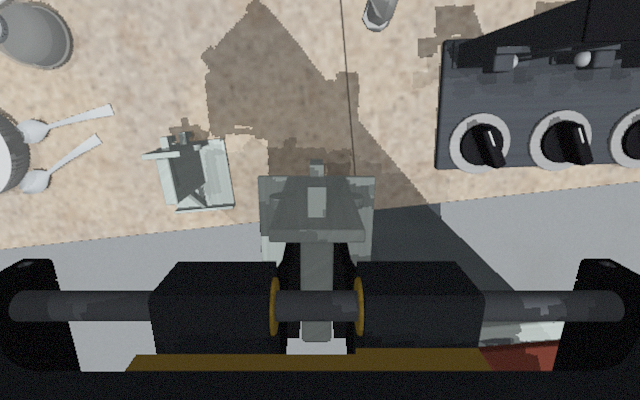

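View pics/s14.png

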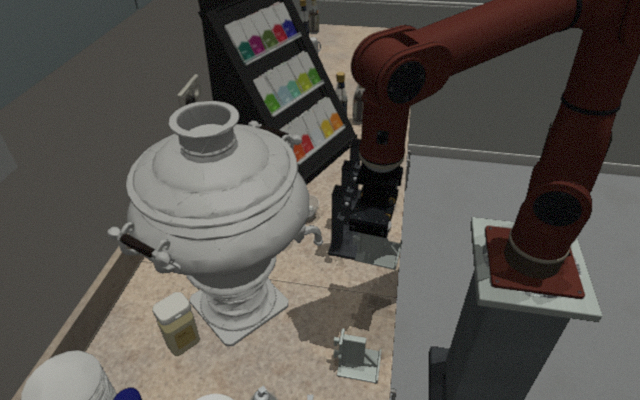

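```bash
cat >> h.py <<'E'
def tproj(c,p):
    T=c["tool_from_camera"];q=T[:3,:3].T@(np.array(p)-T[:3,3]);f,cx,cy=K(c);return np.array([f*q[0]/q[2]+cx,f*q[1]/q[2]+cy])
def brk(c,b,dx=0,dz=0,tilt=0):
    """pixel of bracket-frame point b (grip point origin; x claws, z up) if held; dx grip offset"""
    t=np.radians(tilt);x,y,z=b
    x,z=x*np.cos(t)+z*np.sin(t),-x*np.sin(t)+z*np.cos(t)
    return tproj(c,[-.0187-z-dz,x+dx,-y])
E
python3 - <<'E'
from h import *
c=vision.read_camera("wrist")
f=c["frame"].copy();f=cv2.convertScaleAbs(f,alpha=1.5,beta=10)
B=dict(stb=[(.032,.02,.015),(.032,-.02,.015)],stf=[(.027,.02,.015),(.027,-.02,.015)],trb=[(.032,.04,-.085),(.032,-.04,-.085)],claw=[(.032,0,0),(.046,0,0)])
for k,v in B.items():
    p=[brk(c,b,dx=-.001) for b in v];print(k,[q.round(1) for q in p])
    cv2.line(f,*[tuple(int(x) for x in q) for q in p],(0,0,255),1)
cv2.imwrite("pics/w15c.png",cv2.resize(f[140:270,220:420],None,fx=4,fy=4,interpolation=cv2.INTER_CUBIC))
E
```

```text
stb [array([263.8, 230.9]), array([362. , 230.8])]
stf [array([264.4, 242.1]), array([361.5, 242. ])]
trb [array([256.1, 175.7]), array([372.2, 175.6])]
claw [array([313.2, 218.2]), array([313.1, 188.1])]
```

View pics/w15c.png

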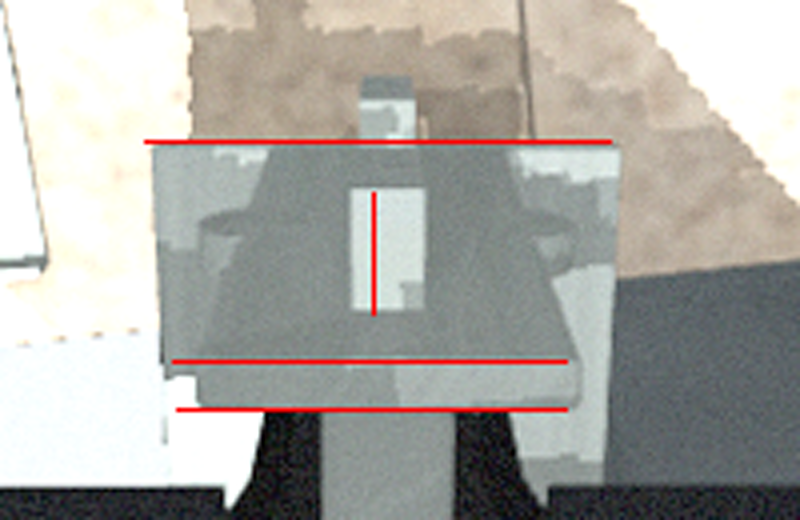

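```bash
cat >> h.py <<'E'
def up(i,x=.4887,y=-.0672,z=.1745,yaw=-4.3,off=(0,0)):
    """upright i (1 left..3 right) point + offset (xs,z)"""
    a=np.radians(yaw);o={1:.115,2:0,3:-.115}[i]
    return np.array([x+np.cos(a)*off[0]-np.sin(a)*o,y+np.sin(a)*off[0]+np.cos(a)*o,z+off[1]])
E
python3 - <<'E'
from h import *
go(up(1,off=(-.045,.05)),Rt(-4.3),grasp=True)
E
```

```text
delta [ 69.8  39.9 185.8] twist [-2.3  0.1  0. ] rows>= 4.9
```

```bash

python3 -m pendant '[{"delta_pos":[0,20,60],"twist":[-2.3,0,0]},{"delta_pos":[10,25,90],"twist":[-2.3,0,0]},{"delta_pos":[30,30,130],"twist":[-2.3,0,0]},{"delta_pos":[50,35,160],"twist":[-2.3,0,0]},{"delta_pos":[70,40,186],"twist":[-2.3,0,0]}]'
python3 -m pendant '[{"delta_pos":[0,0,0],"twist":[0,0,0]},{"delta_pos":[0,0,0],"twist":[0,0,0]},{"delta_pos":[0,0,0],"twist":[0,0,0]}]'
python3 - <<'E'
from h import *
go(up(1,off=(-.030,.017)),Rt(-4.3),grasp=True)
c=vision.read_camera("wrist");cv2.imwrite("pics/w16.png",c["frame"])
E
```

```text
time_s: 23.77
tcp_pos: [0.4521, 0.0487, 0.2045]
orientation: [-0.518, -0.481, 0.519, -0.48]
wrist_force: [0.9, 0.3, -3.9]
opening: 0.157
time_s: 24.02
tcp_pos: [0.4522, 0.0517, 0.2052]
orientation: [-0.518, -0.482, 0.519, -0.48]
wrist_force: [-0.1, 0.4, -2.1]
opening: 0.149
delta [32.4 15.5  0.8] twist [ 0.  -0.   0.2] rows>= 0.9
```

View pics/w16.png

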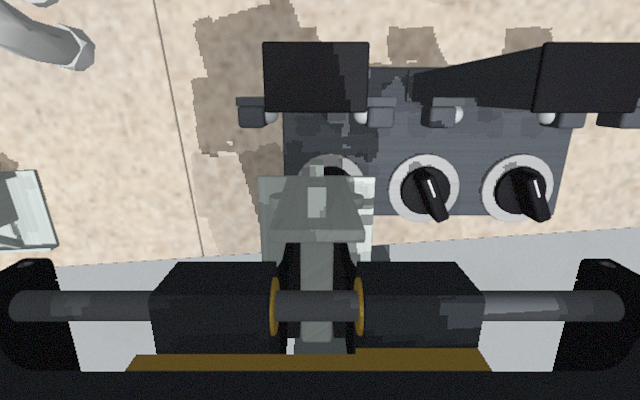

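```bash
python3 - <<'E'
from h import *
s=bot.state();c=vision.read_camera("wrist")
a=np.radians(-4.3)
for z in (.170,.1745,.179):
    for i in (1,2,3):
        print(z,i,[proj(c,up(i,z=z,off=(.032,.042))+np.array([-np.sin(a)*y,np.cos(a)*y,0]),s).round(1) for y in (.021,-.021)],end=" ")
    print()
f=c["frame"]
cv2.imwrite("pics/w16c.png",cv2.convertScaleAbs(cv2.resize(f[20:150,220:420],None,fx=4,fy=4,interpolation=cv2.INTER_CUBIC),alpha=2,beta=20))
E
```

```text
0.17 1 [array([269.6, 111. ]), array([364.1, 111.1])] 0.17 2 [array([528.3, 111.2]), array([622.8, 111.2])] 0.17 3 [array([787. , 111.3]), array([881.4, 111.4])] 
0.1745 1 [array([268.2, 111.5]), array([365.5, 111.5])] 0.1745 2 [array([534.5, 111.6]), array([631.7, 111.7])] 0.1745 3 [array([800.7, 111.8]), array([898. , 111.9])] 
0.179 1 [array([266.8, 112. ]), array([367., 112.])] 0.179 2 [array([541.1, 112.1]), array([641.3, 112.2])] 0.179 3 [array([815.4, 112.3]), array([915.5, 112.4])]
```

View pics/w16c.png

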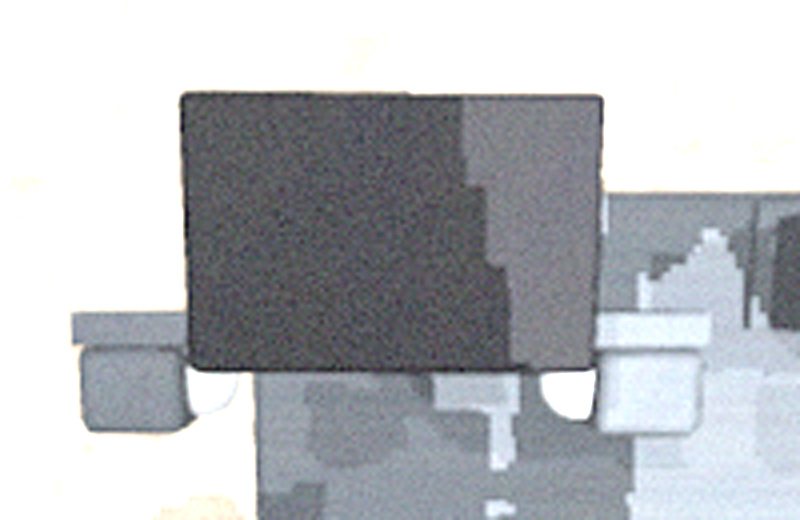

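```bash
python3 - <<'E'
from h import *
c=vision.read_camera("wrist")
f=c["frame"]
cv2.imwrite("pics/w16d.png",cv2.convertScaleAbs(cv2.resize(f[20:150,440:640],None,fx=4,fy=4,interpolation=cv2.INTER_CUBIC),alpha=2,beta=20))
E
```

```text
(no output)
```

View pics/w16d.png

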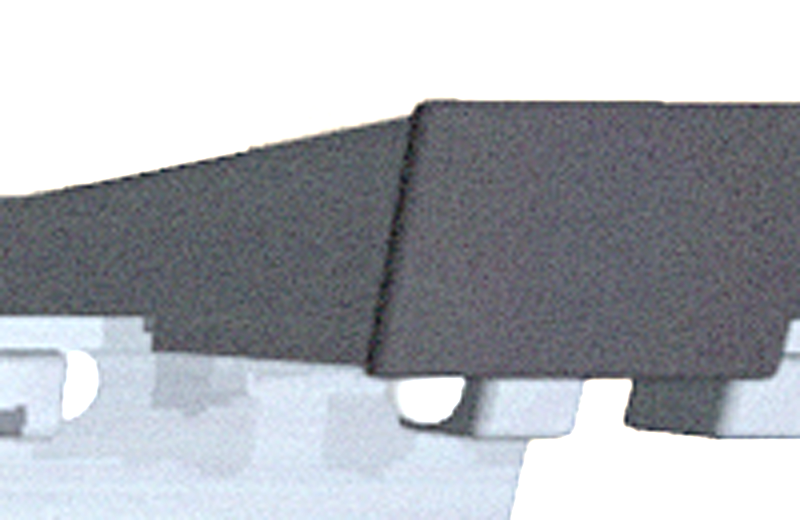

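```bash

python3 -m pendant '[{"delta_pos":[16,8,0],"twist":[0.2,0,0]},{"delta_pos":[32,15,0],"twist":[0.2,0,0]},{"delta_pos":[32,15,0],"twist":[0.2,0,0]},{"delta_pos":[32,15,0],"twist":[0.2,0,0]}]'
python3 - <<'E'
from h import *
s=bot.state();print(s["tcp_pos"],yawnow())
c=vision.read_camera("wrist");f=c["frame"]
cv2.imwrite("pics/w17.png",f)
cv2.imwrite("pics/w17c.png",cv2.convertScaleAbs(cv2.resize(f[50:250,200:430],None,fx=3,fy=3,interpolation=cv2.INTER_CUBIC),alpha=1.6,beta=20))
E
```

```text
time_s: 24.5
tcp_pos: [0.4673, 0.0514, 0.1745]
orientation: [-0.519, -0.481, 0.519, -0.48]
wrist_force: [-0.2, 1.6, -2.1]
opening: 0.158
[0.46733035 0.05137549 0.17450493] -4.383268702363493
```

View pics/w17c.png

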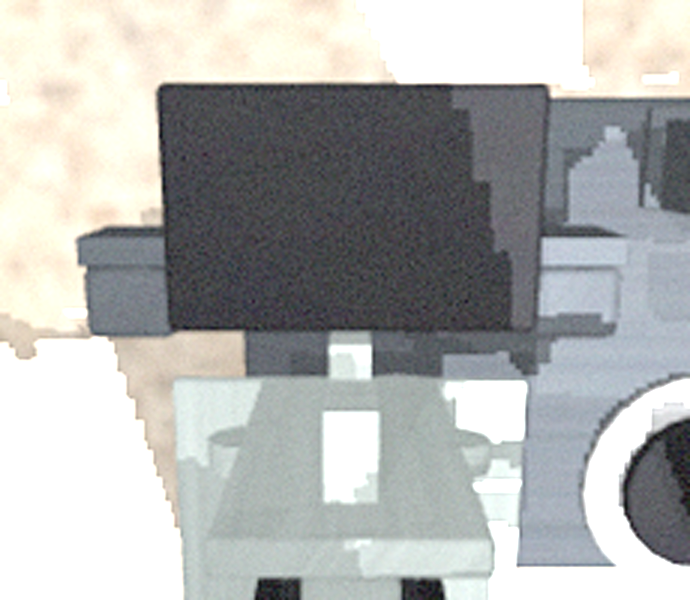

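```bash

python3 -m pendant '[{"delta_pos":[0,6,0],"twist":[0,0,0]},{"delta_pos":[0,12,0],"twist":[0,0,0]},{"delta_pos":[0,17,0],"twist":[0,0,0]},{"delta_pos":[0,20,0],"twist":[0,0,0]},{"delta_pos":[0,20,0],"twist":[0,0,0]}]'
python3 - <<'E'
from h import *
s=bot.state();print(s["tcp_pos"],s["wrist_force"],yawnow())
go(up(1,off=(0,.017)),Rt(-4.5),grasp=True)
c=vision.read_camera("wrist");f=c["frame"]
cv2.imwrite("pics/w18c.png",cv2.convertScaleAbs(cv2.resize(f[50:250,200:430],None,fx=3,fy=3,interpolation=cv2.INTER_CUBIC),alpha=1.6,beta=20))
E
```

```text
time_s: 24.97
tcp_pos: [0.4885, 0.049, 0.1749]
orientation: [0.519, 0.48, -0.519, 0.48]
wrist_force: [-0.4, -0.0, -3.2]
opening: 0.158
[0.48851788 0.04897001 0.17494624] [-0.4224586  -0.04388316 -3.20487435] -4.486051532140272
delta [2.1 8.9 0.8] twist [ 0. -0. -0.] rows>= 0.2
```

View pics/w18c.png

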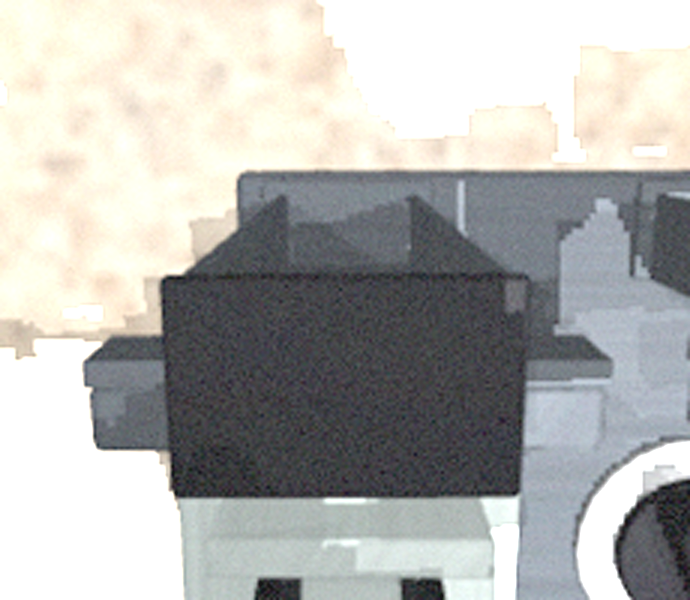

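```bash

python3 -m pendant '[{"delta_pos":[1,3,0],"twist":[0,0,0]},{"delta_pos":[1,6,0],"twist":[0,0,0]},{"delta_pos":[1,9,0],"twist":[0,0,0]},{"delta_pos":[1,11,0],"twist":[0,0,0]},{"delta_pos":[1,11,0],"twist":[0,0,0]}]'
python3 - <<'E'
from h import *
go(up(1,off=(0,.017)),Rt(-4.5),grasp=True)
c=vision.read_camera("wrist");f=c["frame"]
cv2.imwrite("pics/w19c.png",cv2.convertScaleAbs(cv2.resize(f[50:250,200:430],None,fx=3,fy=3,interpolation=cv2.INTER_CUBIC),alpha=1.6,beta=20))
E
```

```text
time_s: 25.43
tcp_pos: [0.4982, 0.0481, 0.1734]
orientation: [-0.519, -0.481, 0.52, -0.48]
wrist_force: [-3.0, 0.3, -3.6]
opening: 0.154
delta [ 0.6 -0.8  0.7] twist [0.  0.  0.1] rows>= 0.0
```

View pics/w19c.png

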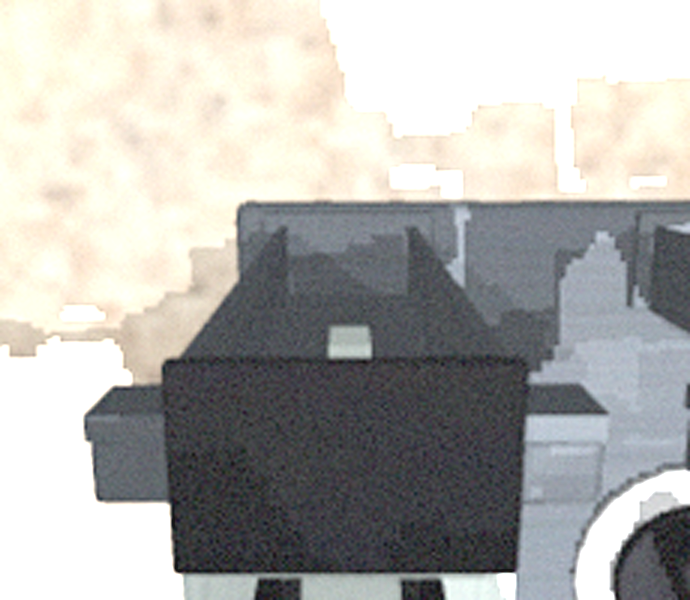

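```bash

python3 -m pendant '[{"delta_pos":[0,1,0],"twist":[0,0,0]},{"delta_pos":[4,1,0],"twist":[0,0,0]},{"delta_pos":[8,1,0],"twist":[0,0,0]},{"delta_pos":[12,1,0],"twist":[0,0,0]},{"delta_pos":[15,1,0],"twist":[0,0,0]}]'
python3 -m pendant '[{"delta_pos":[2,0,0],"twist":[0,0,0]},{"delta_pos":[4,0,0],"twist":[0,0,0]},{"delta_pos":[4,0,0],"twist":[0,0,0]}]'
```

```text
time_s: 25.9
tcp_pos: [0.4983, 0.0484, 0.1581]
orientation: [-0.518, -0.481, 0.52, -0.48]
wrist_force: [-6.2, 0.6, -4.7]
opening: 0.157
time_s: 26.15
tcp_pos: [0.4983, 0.0484, 0.1561]
orientation: [-0.518, -0.481, 0.52, -0.48]
wrist_force: [-17.0, -1.0, 18.2]
opening: 0.163
```

```bash

python3 -m pendant '[{"delta_pos":[1,-1,0],"twist":[0,0,0]},{"delta_pos":[3,-1,0],"twist":[0,0,0]},{"delta_pos":[3,-1,0],"twist":[0,0,0]}]'
python3 - <<'E'
from h import *
print(bot.state()["wrist_force"])
c=vision.read_camera("wrist");f=c["frame"]
cv2.imwrite("pics/w20.png",f)
cv2.imwrite("pics/w20c.png",cv2.convertScaleAbs(cv2.resize(f[100:350,200:430],None,fx=2.4,fy=2.4,interpolation=cv2.INTER_CUBIC),alpha=1.6,beta=20))
E
```

```text
time_s: 26.4
tcp_pos: [0.4984, 0.0484, 0.1558]
orientation: [-0.519, -0.48, 0.52, -0.481]
wrist_force: [-24.6, -2.9, 42.6]
opening: 0.154
[-24.55509227  -2.87283308  42.61917134]
```

View pics/w20c.png

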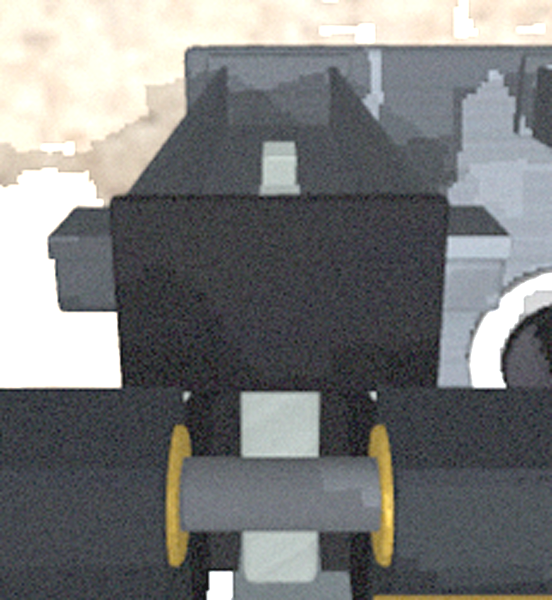

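```bash

python3 -m pendant '[{"delta_pos":[-4,-1,0],"twist":[0,0,0]},{"delta_pos":[-4,-2,0],"twist":[0,0,0]},{"delta_pos":[-4,-2,0],"twist":[0,0,0]}]' 
python3 -m pendant '[{"delta_pos":[0,0,0],"twist":[0,0,0]},{"delta_pos":[0,0,0],"twist":[0,0,0]},{"delta_pos":[0,0,0],"twist":[0,0,0]},{"delta_pos":[0,0,0],"twist":[0,0,0]}]' 0.2
python3 -m pendant '[{"delta_pos":[0,0,0],"twist":[0,0,0]},{"delta_pos":[0,0,0],"twist":[0,0,0]},{"delta_pos":[-30,-8,0],"twist":[0,0,0]},{"delta_pos":[-70,-20,0],"twist":[0,0,0]},{"delta_pos":[-110,-40,0],"twist":[0,0,0]}]' -1
python3 - <<'E'
from h import *
s=bot.state();print(s["tcp_pos"],yawnow())
c=vision.read_camera("wrist");f=c["frame"]
cv2.imwrite("pics/w21.png",f)
E
```

```text
time_s: 26.7
tcp_pos: [0.4971, 0.0485, 0.1561]
orientation: [0.52, 0.48, -0.519, 0.48]
wrist_force: [-1.6, 1.8, 4.7]
opening: 0.152
time_s: 27.03
tcp_pos: [0.4968, 0.0482, 0.1556]
orientation: [0.519, 0.48, -0.519, 0.48]
wrist_force: [0.1, 0.1, 0.3]
opening: 0.362
time_s: 27.45
tcp_pos: [0.4579, 0.0514, 0.2638]
orientation: [-0.519, -0.481, 0.519, -0.479]
wrist_force: [0.9, -1.0, 0.6]
opening: 0.69
[0.45785981 0.05138464 0.26382995] -4.466485079664865
```

View pics/w21.png

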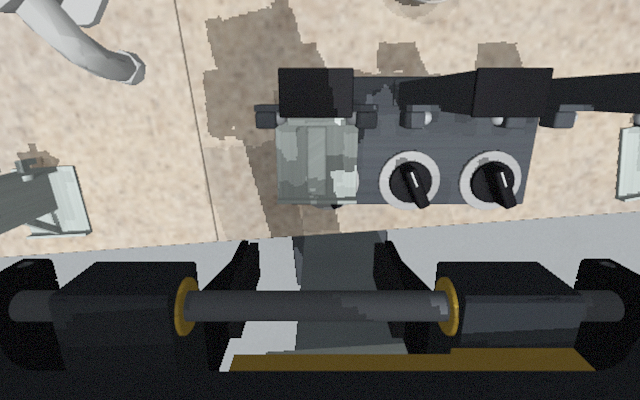

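```bash
python3 - <<'E'
from h import *
f=cv2.imread("pics/w21.png")
cv2.imwrite("pics/w21c.png",cv2.convertScaleAbs(cv2.resize(f[60:220,240:400],None,fx=3.7,fy=3.7,interpolation=cv2.INTER_CUBIC),alpha=1.8,beta=20))
go([.43,.385,.26],Rt(0))
c=vision.read_camera("side");f=c["frame"]
cv2.imwrite("pics/s21c.png",cv2.convertScaleAbs(cv2.resize(f[140:290,320:420],None,fx=4,fy=4,interpolation=cv2.INTER_CUBIC),alpha=1.8,beta=20))
E
```

```text
delta [  11.4  -53.  -328.8] twist [-4.3 -0.  -0.4] rows>= 8.0
```

View pics/w21c.png

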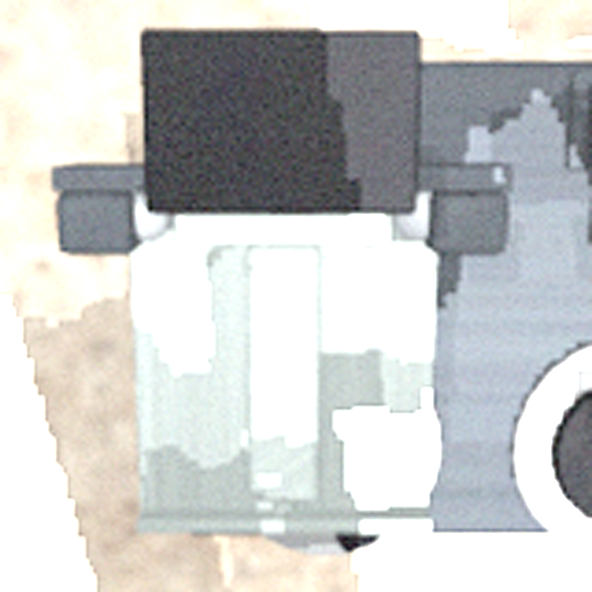

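View pics/s21c.png

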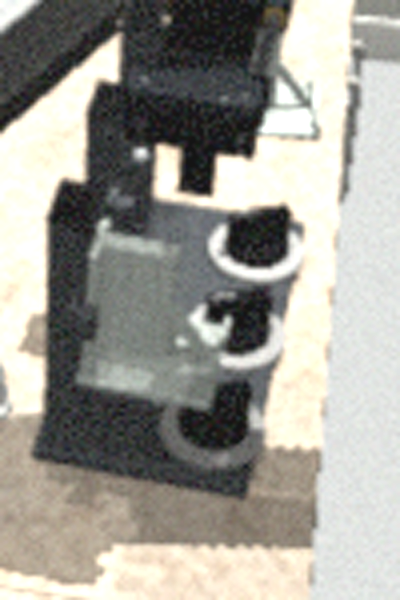

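```bash

python3 -m pendant '[{"delta_pos":[10,-53,-339],"twist":[-4,0,0]},{"delta_pos":[10,-53,-339],"twist":[-4,0,0]},{"delta_pos":[10,-53,-339],"twist":[-4,0,0]},{"delta_pos":[10,-53,-339],"twist":[-4,0,0]},{"delta_pos":[10,-53,-339],"twist":[-4,0,0]}]' 
python3 -c "
from h import *
go([.43,.392,.25],Rt(0))"
```

```text
time_s: 27.97
tcp_pos: [0.4418, 0.2607, 0.257]
orientation: [0.503, 0.497, -0.502, 0.498]
wrist_force: [0.9, 0.6, -0.5]
opening: 0.993
delta [   7.   -13.  -131.2] twist [-0.5  0.  -0.1] rows>= 3.2
```

```bash

python3 -m pendant '[{"delta_pos":[7,-13,-131],"twist":[0,0,0]},{"delta_pos":[7,-13,-131],"twist":[0,0,0]},{"delta_pos":[7,-13,-131],"twist":[0,0,0]},{"delta_pos":[7,-13,-131],"twist":[0,0,0]},{"delta_pos":[7,-13,-131],"twist":[0,0,0]}]' 
python3 -m pendant '[{"delta_pos":[0,0,0],"twist":[0,0,0]},{"delta_pos":[0,0,0],"twist":[0,0,0]}]'
python3 - <<'E'
from h import *
import pickle
s=bot.state();print(s["tcp_pos"],yawnow(),s["joints"][6]);c=vision.read_camera("wrist");pickle.dump((s,c),open("wC.pkl","wb"))
f=c["frame"];cv2.imwrite("pics/w22.png",f)
for l,z in [("grip_a",.085)]:
    for r in finder.place_of("wrist",l): print(l,round(r["conf"],2),np.round(r["xy"],1),np.round(atz(c,r["xy"],z,s),4))
E
```

```text
time_s: 28.38
tcp_pos: [0.4281, 0.3935, 0.249]
orientation: [-0.5, -0.501, 0.501, -0.498]
wrist_force: [-0.5, -2.7, -0.2]
opening: 1.0
time_s: 28.55
tcp_pos: [0.4311, 0.3886, 0.2497]
orientation: [-0.502, -0.497, 0.503, -0.498]
wrist_force: [-0.3, -0.8, 0.4]
opening: 0.999
[0.43107118 0.38863597 0.24970046] -0.5667808098168351 -2.5887236643050513
grip_a 0.55 [307.8 165. ] [0.45   0.3949 0.085 ]
```

View pics/w22.png

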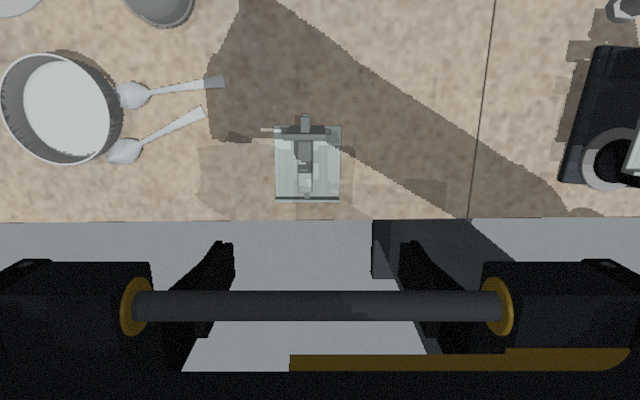

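```bash
python3 - <<'E'
from h import *
f=cv2.imread("pics/w22.png")
a=f[105:215,255:365];cv2.imwrite("pics/w22c.png",cv2.convertScaleAbs(cv2.resize(a,None,fx=5.4,fy=5.4,interpolation=cv2.INTER_CUBIC),alpha=1.5,beta=10))
E
```

```text
(no output)
```

View pics/w22c.png

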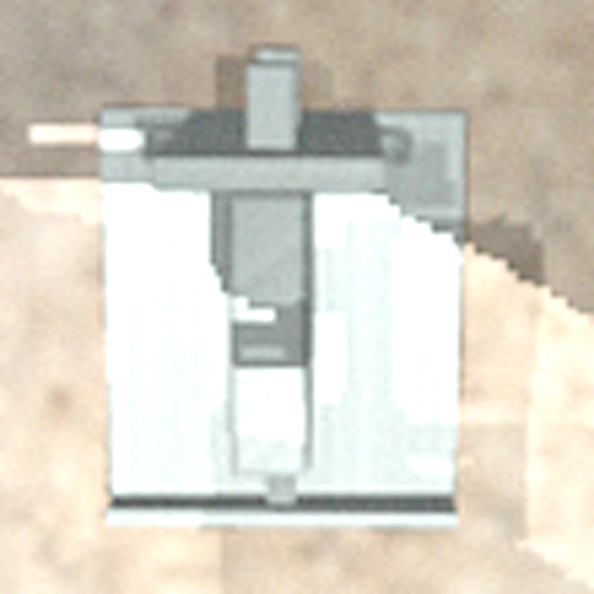

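```bash
python3 - <<'E'
from h import *
import pickle
s,c=pickle.load(open("wC.pkl","rb"))
px=lambda a:(255+a[0]/5.4,105+a[1]/5.4)
bl=atz(c,px((147,157)),.1,s);br=atz(c,px((387,159)),.1,s);v=br-bl
print(np.linalg.norm(v),np.degrees(np.arctan2(v[0],-v[1])))
tl=atz(c,px((108,520)),.0,s);tr=atz(c,px((457,522)),.0,s);v=tr-tl;print(np.linalg.norm(v),np.degrees(np.arctan2(v[0],-v[1])))
g=(bl+br)/2-[.032,-.0005,0]+[0,.0017,0];print(g)
print(bot.state()["tcp_pos"],yawnow())
go([*g[:2],.085],Rt(-.9),grasp=True)
E
```

```text
0.04027837455813522 -1.0950795656051817
0.08213503029184027 -0.9845823855721142
[0.44925773 0.39926449 0.1       ]
[0.43134205 0.38831071 0.25003267] -0.627979083509662
delta [183.7  17.6 -11.3] twist [ 0.3  0.  -0.1] rows>= 4.4
```

```bash

python3 -m pendant '[{"delta_pos":[110,18,-11],"twist":[0,0,0]},{"delta_pos":[110,18,-11],"twist":[0,0,0]},{"delta_pos":[110,18,-11],"twist":[0,0,0]},{"delta_pos":[110,18,-11],"twist":[0,0,0]}]'
python3 -m pendant '[{"delta_pos":[40,0,0],"twist":[0.3,0,0]},{"delta_pos":[74,0,0],"twist":[0.3,0,0]},{"delta_pos":[74,0,0],"twist":[0.3,0,0]},{"delta_pos":[74,0,0],"twist":[0.3,0,0]}]'
python3 - <<'E'
from h import *
s=bot.state();print(s["joints"][6],yawnow())
go([.4493,.3993,.085],Rt(-.9),grasp=True)
c=vision.read_camera("wrist");cv2.imwrite("pics/w23.png",c["frame"])
E
```

```text
time_s: 28.98
tcp_pos: [0.448, 0.3967, 0.1343]
orientation: [-0.5, -0.497, 0.506, -0.497]
wrist_force: [-0.4, -1.4, -0.5]
opening: 1.002
time_s: 29.32
tcp_pos: [0.4484, 0.4002, 0.067]
orientation: [-0.503, -0.496, 0.504, -0.497]
wrist_force: [-0.0, -0.4, 0.3]
opening: 0.999
-2.6409497922577425 -0.8067003553268635
delta [0.7 0.9 0.9] twist [0.1 0.1 0. ] rows>= 0.0
```

View pics/w23.png

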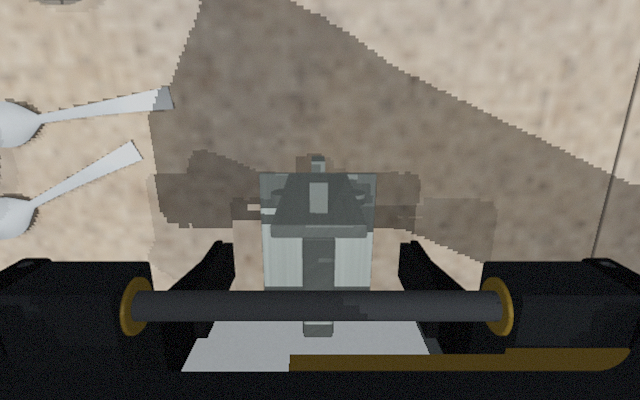

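```bash

python3 -m pendant '[{"delta_pos":[0,0,0],"twist":[0,0,0]},{"delta_pos":[0,0,0],"twist":[0,0,0]},{"delta_pos":[0,0,0],"twist":[0,0,0]},{"delta_pos":[0,0,0],"twist":[0,0,0]},{"delta_pos":[0,0,0],"twist":[0,0,0]}]' 1 50
python3 -m pendant '[{"delta_pos":[0,0,0],"twist":[0,0,0]},{"delta_pos":[0,0,0],"twist":[0,0,0]},{"delta_pos":[0,0,0],"twist":[0,0,0]},{"delta_pos":[0,0,0],"twist":[0,0,0]},{"delta_pos":[0,0,0],"twist":[0,0,0]}]'
python3 -m pendant '[{"delta_pos":[0,0,0],"twist":[0,0,0]},{"delta_pos":[0,0,0],"twist":[0,0,0]},{"delta_pos":[0,0,0],"twist":[0,0,0]},{"delta_pos":[0,0,0],"twist":[0,0,0]},{"delta_pos":[0,0,0],"twist":[0,0,0]}]'
python3 -m pendant '[{"delta_pos":[-20,0,0],"twist":[0,0,0]},{"delta_pos":[-50,0,4],"twist":[0,0,0]},{"delta_pos":[-90,-5,20],"twist":[0,0,0]},{"delta_pos":[-130,-10,30],"twist":[0,0,0]},{"delta_pos":[-160,-20,60],"twist":[0,0,0]}]'
python3 - <<'E'
from h import *
s=bot.state();print(s["joints"][6],yawnow())
c=vision.read_camera("wrist");cv2.imwrite("pics/w24.png",c["frame"])
go(up(2,off=(-.05,.11)),Rt(-4.5),grasp=True)
E
```

```text
time_s: 29.78
tcp_pos: [0.4487, 0.401, 0.0665]
orientation: [0.504, 0.497, -0.503, 0.497]
wrist_force: [0.0, 0.2, -0.3]
opening: 0.711
time_s: 30.2
tcp_pos: [0.4483, 0.4009, 0.0658]
orientation: [-0.503, -0.497, 0.503, -0.497]
wrist_force: [-0.9, 0.2, 0.8]
opening: 0.327
time_s: 30.62
tcp_pos: [0.4482, 0.4007, 0.0656]
orientation: [-0.503, -0.497, 0.504, -0.497]
wrist_force: [-0.0, -0.2, -2.6]
opening: 0.155
time_s: 31.03
tcp_pos: [0.428, 0.3459, 0.2266]
orientation: [0.504, 0.498, -0.501, 0.497]
wrist_force: [0.5, -0.7, -1.0]
opening: 0.159
-2.4545656022146782 -0.6044385051270873
delta [-34.8  15.8 404.6] twist [ 3.7 -0.1 -0.4] rows>= 9.7
```

View pics/w24.png

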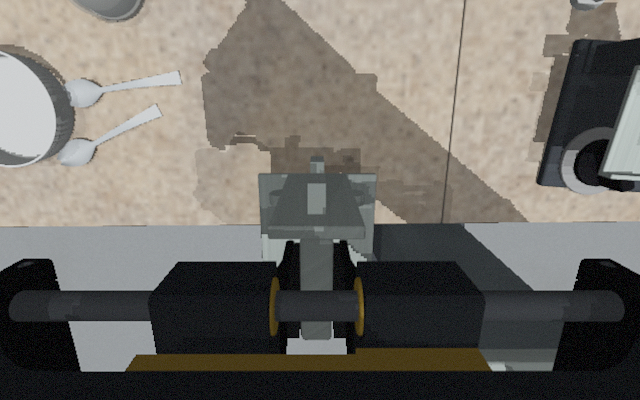

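```bash

python3 -m pendant '[{"delta_pos":[-30,0,20],"twist":[3.7,0,0]},{"delta_pos":[-60,0,48],"twist":[3.7,0,0]},{"delta_pos":[-60,0,90],"twist":[3.7,0,0]},{"delta_pos":[-60,0,130],"twist":[3.7,0,0]},{"delta_pos":[-60,0,170],"twist":[3.7,0,0]}]'
python3 -m pendant '[{"delta_pos":[0,0,200],"twist":[0,0,0]},{"delta_pos":[0,0,200],"twist":[0,0,0]},{"delta_pos":[0,0,200],"twist":[0,0,0]},{"delta_pos":[0,0,200],"twist":[0,0,0]},{"delta_pos":[0,0,200],"twist":[0,0,0]}]'
python3 - <<'E'
from h import *
go(up(2,off=(-.045,.10)),Rt(-4.5),grasp=True)
E
```

```text
time_s: 31.5
tcp_pos: [0.4256, 0.1719, 0.284]
orientation: [0.519, 0.48, -0.519, 0.481]
wrist_force: [0.8, -0.7, -2.7]
opening: 0.154
time_s: 31.92
tcp_pos: [0.4094, -0.0291, 0.2835]
orientation: [-0.519, -0.479, 0.52, -0.48]
wrist_force: [2.1, 0.6, -2.4]
opening: 0.155
delta [27.7 37.1 31.8] twist [-0.1  0.  -0. ] rows>= 1.3
```

```bash
sed -i 's/def up(i,x=.4887,y=-.0672,z=.1745,yaw=-4.3/def up(i,x=.4883,y=-.0661,z=.1745,yaw=-4.5/' h.py
python3 -m pendant '[{"delta_pos":[28,37,31],"twist":[0,0,0]},{"delta_pos":[28,37,31],"twist":[0,0,0]},{"delta_pos":[50,37,31],"twist":[0,0,0]},{"delta_pos":[75,37,31],"twist":[0,0,0]},{"delta_pos":[75,37,31],"twist":[0,0,0]}]'
python3 -m pendant '[{"delta_pos":[0,0,0],"twist":[0,0,0]},{"delta_pos":[0,0,0],"twist":[0,0,0]}]'
python3 - <<'E'
from h import *
go(up(2,off=(-.030,.0175)),Rt(-4.5),grasp=True)
c=vision.read_camera("wrist");f=c["frame"];cv2.imwrite("pics/w25.png",f)
cv2.imwrite("pics/w25c.png",cv2.convertScaleAbs(cv2.resize(f[20:260,200:430],None,fx=2.5,fy=2.5,interpolation=cv2.INTER_CUBIC),alpha=1.6,beta=20))
E
```

```text
time_s: 32.33
tcp_pos: [0.4423, -0.0594, 0.2039]
orientation: [-0.518, -0.482, 0.521, -0.478]
wrist_force: [-1.0, 0.9, -4.0]
opening: 0.155
time_s: 32.5
tcp_pos: [0.4453, -0.0594, 0.2097]
orientation: [0.519, 0.48, -0.519, 0.48]
wrist_force: [1.3, -0.0, -1.5]
opening: 0.156
delta [36.4 13.3  3.3] twist [ 0.1 -0.  -0. ] rows>= 0.9
```

View pics/w25c.png

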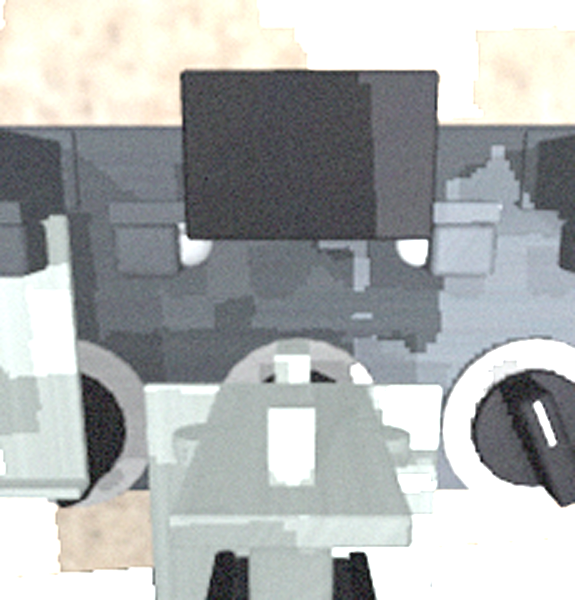

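```bash

python3 -m pendant '[{"delta_pos":[18,8,3.4],"twist":[0,0,0]},{"delta_pos":[36,13,3.4],"twist":[0,0,0]},{"delta_pos":[36,13,3.4],"twist":[0,0,0]},{"delta_pos":[36,13,3.4],"twist":[0,0,0]},{"delta_pos":[36,13,3.4],"twist":[0,0,0]}]'
python3 - <<'E'
from h import *
go(up(2,off=(-.030,.0175)),Rt(-4.5),grasp=True)
c=vision.read_camera("wrist");f=c["frame"];cv2.imwrite("pics/w26.png",f)
cv2.imwrite("pics/w26c.png",cv2.convertScaleAbs(cv2.resize(f[20:260,200:430],None,fx=2.5,fy=2.5,interpolation=cv2.INTER_CUBIC),alpha=1.6,beta=20))
E
```

```text
time_s: 32.97
tcp_pos: [0.4582, -0.064, 0.1742]
orientation: [0.519, 0.48, -0.519, 0.481]
wrist_force: [0.2, -0.5, -1.9]
opening: 0.156
delta [ 0.9  0.2 -0.3] twist [ 0.   0.  -0.1] rows>= 0.0
```

View pics/w26c.png

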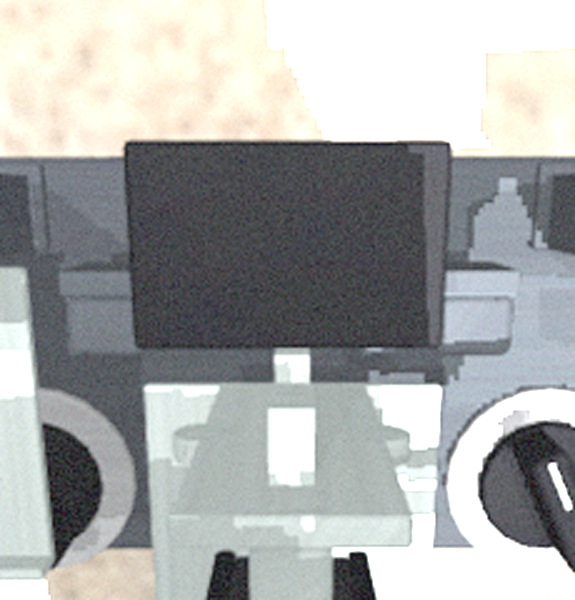

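```bash

python3 -m pendant '[{"delta_pos":[0.5,6,0],"twist":[0,0,0]},{"delta_pos":[0.5,12,0],"twist":[0,0,0]},{"delta_pos":[0.5,17,0],"twist":[0,0,0]},{"delta_pos":[0.5,20,0],"twist":[0,0,0]},{"delta_pos":[0.5,20,0],"twist":[0,0,0]}]'
python3 -m pendant '[{"delta_pos":[0,3,0],"twist":[0,0,0]},{"delta_pos":[0,6,0],"twist":[0,0,0]},{"delta_pos":[0,9,0],"twist":[0,0,0]},{"delta_pos":[0,11,0],"twist":[0,0,0]},{"delta_pos":[0,11,0],"twist":[0,0,0]}]'
python3 - <<'E'
from h import *
go(up(2,off=(0,.017)),Rt(-4.5),grasp=True)
c=vision.read_camera("wrist");f=c["frame"]
cv2.imwrite("pics/w27c.png",cv2.convertScaleAbs(cv2.resize(f[50:250,200:430],None,fx=3,fy=3,interpolation=cv2.INTER_CUBIC),alpha=1.6,beta=20))
E
```

```text
time_s: 33.43
tcp_pos: [0.4783, -0.0658, 0.1721]
orientation: [0.519, 0.48, -0.519, 0.48]
wrist_force: [-0.6, 0.3, -1.7]
opening: 0.161
time_s: 33.85
tcp_pos: [0.4875, -0.0664, 0.1716]
orientation: [-0.518, -0.481, 0.52, -0.479]
wrist_force: [-4.4, 1.5, -0.6]
opening: 0.159
delta [-1.2  0.8 -0.3] twist [ 0.  -0.   0.2] rows>= 0.0
```

View pics/w27c.png

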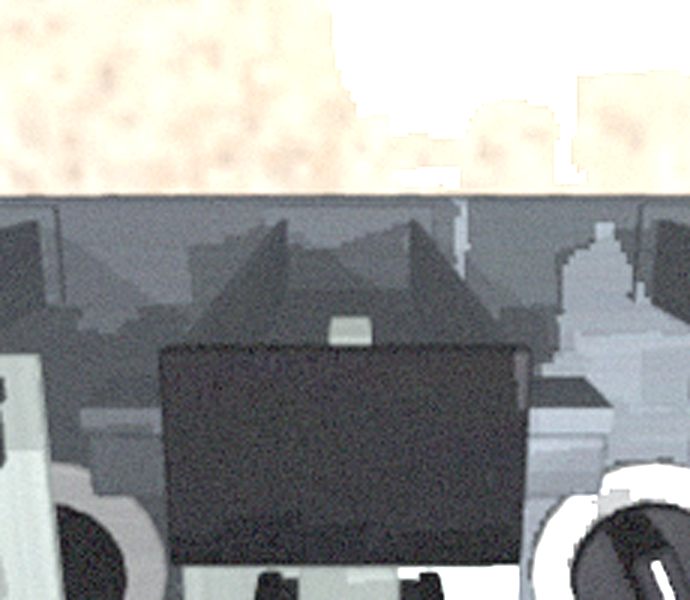

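```bash

python3 -m pendant '[{"delta_pos":[0,1,0],"twist":[0,0,0]},{"delta_pos":[4,1,0],"twist":[0,0,0]},{"delta_pos":[8,1,0],"twist":[0,0,0]},{"delta_pos":[12,1,0],"twist":[0,0,0]},{"delta_pos":[15,1,0],"twist":[0,0,0]}]'
python3 -m pendant '[{"delta_pos":[2,-1,0],"twist":[0,0,0]},{"delta_pos":[3,-1,0],"twist":[0,0,0]},{"delta_pos":[4,-1,0],"twist":[0,0,0]},{"delta_pos":[4,-1,0],"twist":[0,0,0]}]'
```

```text
time_s: 34.32
tcp_pos: [0.4875, -0.0661, 0.1561]
orientation: [-0.518, -0.482, 0.52, -0.479]
wrist_force: [-9.0, 0.7, 0.3]
opening: 0.155
time_s: 34.65
tcp_pos: [0.4875, -0.0661, 0.1551]
orientation: [-0.519, -0.481, 0.52, -0.48]
wrist_force: [-16.9, 3.6, 23.0]
opening: 0.158
```

```bash

python3 -m pendant '[{"delta_pos":[1,-1,0],"twist":[0,0,0]},{"delta_pos":[2,-1,0],"twist":[0,0,0]},{"delta_pos":[2,-1,0],"twist":[0,0,0]}]'
python3 -m pendant '[{"delta_pos":[-5,-1,0],"twist":[0,0,0]},{"delta_pos":[-5,-1,0],"twist":[0,0,0]},{"delta_pos":[-5,-1,0],"twist":[0,0,0]}]' 
python3 -m pendant '[{"delta_pos":[0,0,0],"twist":[0,0,0]},{"delta_pos":[0,0,0],"twist":[0,0,0]},{"delta_pos":[0,0,0],"twist":[0,0,0]},{"delta_pos":[0,0,0],"twist":[0,0,0]}]' 0.4
```

```text
time_s: 34.9
tcp_pos: [0.4876, -0.0661, 0.1549]
orientation: [0.519, 0.48, -0.519, 0.481]
wrist_force: [-19.2, 3.4, 36.4]
opening: 0.157
time_s: 35.15
tcp_pos: [0.4865, -0.066, 0.1557]
orientation: [0.519, 0.48, -0.519, 0.48]
wrist_force: [0.7, 3.4, -3.2]
opening: 0.154
time_s: 35.48
tcp_pos: [0.4868, -0.0668, 0.1562]
orientation: [0.519, 0.48, -0.519, 0.48]
wrist_force: [-0.6, 0.8, 0.2]
opening: 0.293
```

```bash

python3 -m pendant '[{"delta_pos":[-30,-8,0],"twist":[0,0,0]},{"delta_pos":[-70,-20,0],"twist":[0,0,0]},{"delta_pos":[-110,-40,0],"twist":[0,0,0]},{"delta_pos":[-120,-40,0],"twist":[0,0,0]},{"delta_pos":[-120,-40,0],"twist":[0,0,0]}]' -1
python3 - <<'E'
from h import *
s=bot.state();print(s["tcp_pos"],yawnow())
c=vision.read_camera("wrist");f=c["frame"];cv2.imwrite("pics/w28.png",f)
cv2.imwrite("pics/w28c.png",cv2.convertScaleAbs(cv2.resize(f[40:230,180:430],None,fx=3,fy=3,interpolation=cv2.INTER_CUBIC),alpha=1.5,beta=10))
for r in finder.place_of("wrist","grip_a"): print(round(r["conf"],2),np.round(r["xy"],1),np.round(atz(c,r["xy"],.085,s),4))
E
```

```text
time_s: 35.9
tcp_pos: [0.4479, -0.0636, 0.2804]
orientation: [0.521, 0.478, -0.518, 0.482]
wrist_force: [0.6, 0.8, -0.3]
opening: 0.597
[ 0.44794891 -0.0636417   0.28043052] -4.497897166567225
0.94 [170.7 155.4] [0.4846 0.0862 0.085 ]
0.77 [317.6 154.4] [ 0.4732 -0.0689  0.085 ]
0.64 [600.2 160.7] [ 0.4426 -0.3685  0.085 ]
```

View pics/w28c.png

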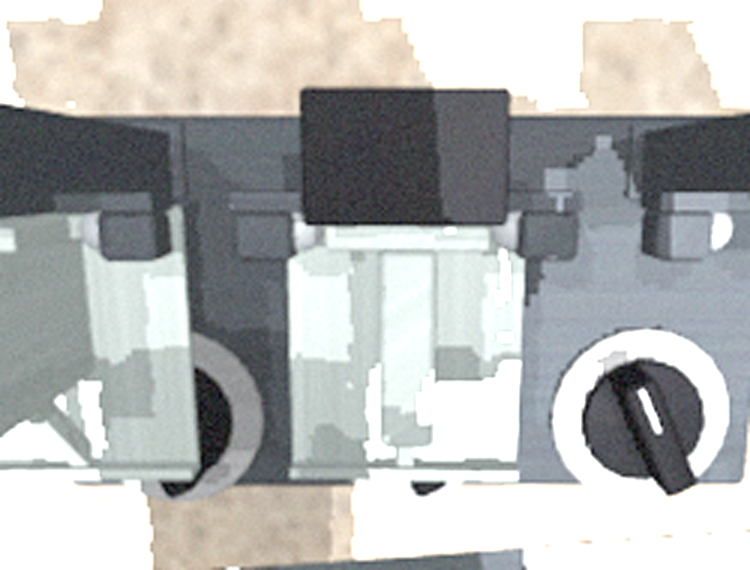

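View pics/w28.png

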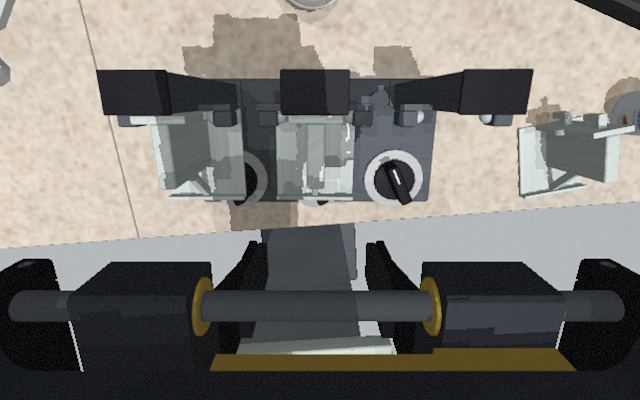

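```bash
python3 -c "
from h import *
go([.43,-.36,.25],Rt(5))"
python3 -m pendant '[{"delta_pos":[0,0,150],"twist":[-9,0,0]},{"delta_pos":[0,0,200],"twist":[-9,0,0]},{"delta_pos":[0,5,200],"twist":[-9,0,0]},{"delta_pos":[0,5,200],"twist":[-9,0,0]},{"delta_pos":[0,5,200],"twist":[-9,0,0]}]'; python3 -c "
from h import *
go([.43,-.36,.25],Rt(5))"
```

```text
delta [ 26.5   6.3 296.8] twist [-9.5  0.  -0.1] rows>= 7.1
time_s: 36.42
tcp_pos: [0.435, -0.2654, 0.2742]
orientation: [0.479, 0.52, -0.48, 0.518]
wrist_force: [0.9, -0.3, 0.9]
opening: 0.981
delta [ 24.1 -12.4  93.9] twist [-0.5 -0.   0.1] rows>= 2.3
```

```bash

python3 -m pendant '[{"delta_pos":[24,-12,94],"twist":[0,0,0]},{"delta_pos":[24,-12,94],"twist":[0,0,0]},{"delta_pos":[24,-12,94],"twist":[0,0,0]},{"delta_pos":[24,-12,94],"twist":[0,0,0]},{"delta_pos":[24,-12,94],"twist":[0,0,0]}]'
python3 - <<'E'
from h import *
import pickle
s=bot.state();print(s["tcp_pos"],yawnow(),s["joints"][6]);c=vision.read_camera("wrist");pickle.dump((s,c),open("wD.pkl","wb"))
f=c["frame"];cv2.imwrite("pics/w29.png",f)
R=finder.place_of("wrist","grip_a")
for r in R: print(round(r["conf"],2),np.round(r["xy"],1),np.round(atz(c,r["xy"],.085,s),4))
E
```

```text
time_s: 36.83
tcp_pos: [0.4309, -0.3578, 0.2498]
orientation: [0.48, 0.52, -0.48, 0.518]
wrist_force: [0.9, 1.0, -0.4]
opening: 0.998
[ 0.43086144 -0.3578057   0.24976718] 4.442366689988179 -0.8821978095558567
0.68 [322.4 170.3] [ 0.4444 -0.3641  0.085 ]
```

View pics/w29.png

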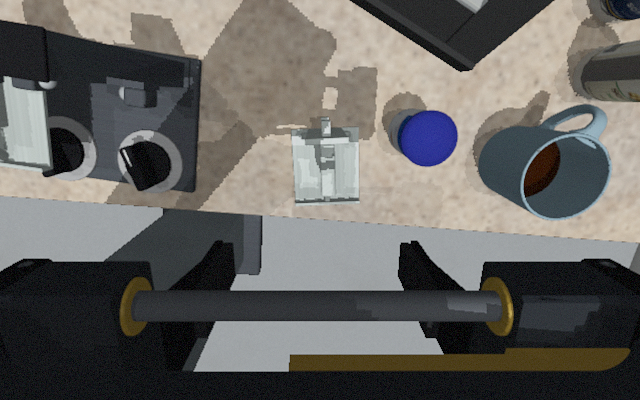

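```bash
python3 - <<'E'
from h import *
f=cv2.imread("pics/w29.png")
a=f[105:215,270:380];cv2.imwrite("pics/w29c.png",cv2.convertScaleAbs(cv2.resize(a,None,fx=5.4,fy=5.4,interpolation=cv2.INTER_CUBIC),alpha=1.1,beta=0))
E
```

```text
(no output)
```

View pics/w29c.png

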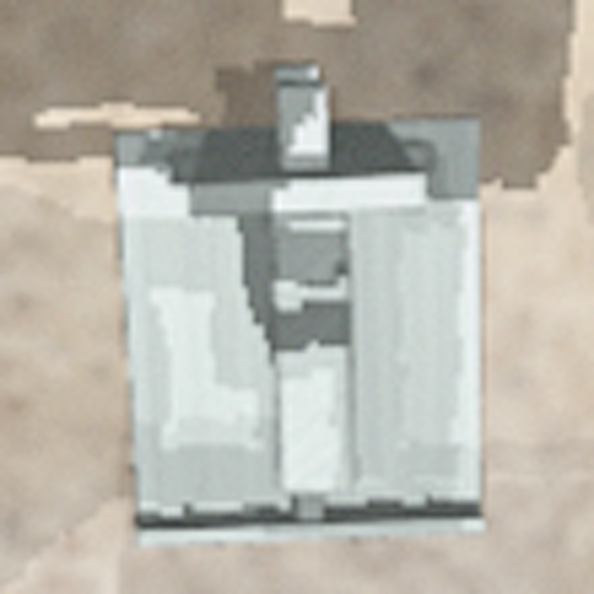

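```bash
python3 - <<'E'
from h import *
import pickle
s,c=pickle.load(open("wD.pkl","rb"))
px=lambda a:(270+a[0]/5.4,105+a[1]/5.4)
bl=atz(c,px((188,185)),.1,s);br=atz(c,px((427,174)),.1,s);v=br-bl
print(np.linalg.norm(v),np.degrees(np.arctan2(v[0],-v[1])))
for z,a,b in ((0,(138,545),(483,529)),(.004,(117,132),(480,118))):
    tl=atz(c,px(a),z,s);tr=atz(c,px(b),z,s);v=tr-tl;print(np.linalg.norm(v),np.degrees(np.arctan2(v[0],-v[1])))
a=np.radians(7)
g=(bl+br)/2-.032*np.array([np.cos(a),np.sin(a),0])+[0,.0017,0];print(g)
print(bot.state()["tcp_pos"],yawnow())
go([*g[:2],.085],Rt(7),grasp=True)
E
```

```text
0.04026524730373804 7.018232401755927
0.08151718887987026 7.224657475951315
0.0792696278589795 6.572765024286872
[ 0.44572945 -0.36743699  0.1       ]
[ 0.43198666 -0.35632937  0.25128419] 4.620739612898166
delta [185.   12.9  12.4] twist [-2.4 -0.1  0. ] rows>= 4.5
```

```bash

python3 -m pendant '[{"delta_pos":[40,13,12],"twist":[-2.4,0,0]},{"delta_pos":[80,13,12],"twist":[-2.4,0,0]},{"delta_pos":[110,13,12],"twist":[-2.4,0,0]},{"delta_pos":[110,13,12],"twist":[-2.4,0,0]},{"delta_pos":[110,13,12],"twist":[-2.4,0,0]}]' -0.2
python3 - <<'E'
from h import *
go([.4457,-.3674,.085],Rt(7),grasp=True)
c=vision.read_camera("wrist");f=c["frame"];cv2.imwrite("pics/w30.png",f)
E
```

```text
time_s: 37.35
tcp_pos: [0.4453, -0.367, 0.1417]
orientation: [0.468, 0.531, -0.468, 0.529]
wrist_force: [-0.5, -1.0, 1.3]
opening: 0.705
delta [75.4  0.4  0.6] twist [ 0.  -0.1  0.1] rows>= 1.8
```

View pics/w30.png

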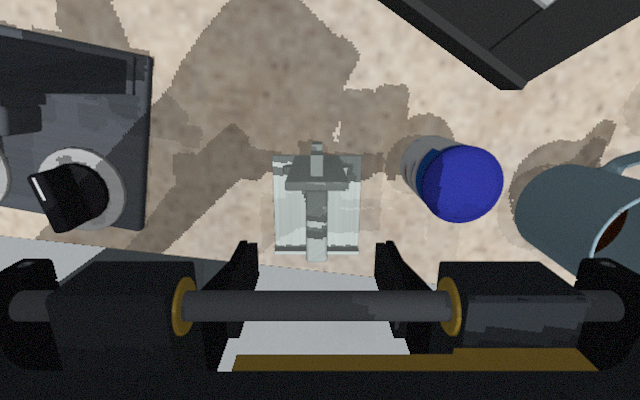

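```bash

python3 -m pendant '[{"delta_pos":[40,0,0],"twist":[0,0,0]},{"delta_pos":[75,0,0],"twist":[0,0,0]},{"delta_pos":[75,0,0],"twist":[0,0,0]},{"delta_pos":[75,0,0],"twist":[0,0,0]}]'
python3 -m pendant '[{"delta_pos":[0,0,0],"twist":[0,0,0]},{"delta_pos":[0,0,0],"twist":[0,0,0]},{"delta_pos":[0,0,0],"twist":[0,0,0]},{"delta_pos":[0,0,0],"twist":[0,0,0]},{"delta_pos":[0,0,0],"twist":[0,0,0]}]' 1 50
python3 -m pendant '[{"delta_pos":[0,0,0],"twist":[0,0,0]},{"delta_pos":[0,0,0],"twist":[0,0,0]},{"delta_pos":[0,0,0],"twist":[0,0,0]},{"delta_pos":[0,0,0],"twist":[0,0,0]},{"delta_pos":[0,0,0],"twist":[0,0,0]}]'
```

```text
time_s: 37.73
tcp_pos: [0.4459, -0.3686, 0.0686]
orientation: [0.469, 0.529, -0.469, 0.529]
wrist_force: [0.5, -1.4, 1.0]
opening: 0.605
time_s: 38.15
tcp_pos: [0.4459, -0.3691, 0.0681]
orientation: [0.469, 0.529, -0.469, 0.53]
wrist_force: [-1.3, -1.1, -0.5]
opening: 0.308
time_s: 38.57
tcp_pos: [0.4453, -0.3685, 0.0669]
orientation: [0.469, 0.53, -0.469, 0.529]
wrist_force: [-0.1, 0.7, -0.8]
opening: 0.157
```

```bash

python3 -m pendant '[{"delta_pos":[0,0,0],"twist":[0,0,0]},{"delta_pos":[-20,0,0],"twist":[0,0,0]},{"delta_pos":[-60,0,0],"twist":[0,0,0]},{"delta_pos":[-100,0,0],"twist":[0,0,0]},{"delta_pos":[-140,0,0],"twist":[0,0,0]}]'
python3 -m pendant '[{"delta_pos":[-20,0,-20],"twist":[12,0,0]},{"delta_pos":[-20,-5,-60],"twist":[12,0,0]},{"delta_pos":[-20,-10,-80],"twist":[12,0,0]},{"delta_pos":[-20,-10,-80],"twist":[12,0,0]},{"delta_pos":[-20,-10,-80],"twist":[12,0,0]}]'
python3 - <<'E'
from h import *
s=bot.state();print(s["opening"],yawnow())
go(up(3,off=(-.045,.05)),Rt(-4.5),grasp=True)
c=vision.read_camera("wrist");f=c["frame"];cv2.imwrite("pics/w31.png",f)
E
```

```text
time_s: 38.98
tcp_pos: [0.4448, -0.3685, 0.2082]
orientation: [0.469, 0.53, -0.469, 0.529]
wrist_force: [0.4, -0.3, -2.1]
opening: 0.157
time_s: 39.4
tcp_pos: [0.4257, -0.2897, 0.2273]
orientation: [-0.521, -0.478, 0.521, -0.478]
wrist_force: [-0.5, -0.8, -2.5]
opening: 0.155
0.15506463358010936 -4.966458465135044
delta [  21.4   -1.  -112.8] twist [-0.5  0.  -0. ] rows>= 2.8
```

View pics/w31.png

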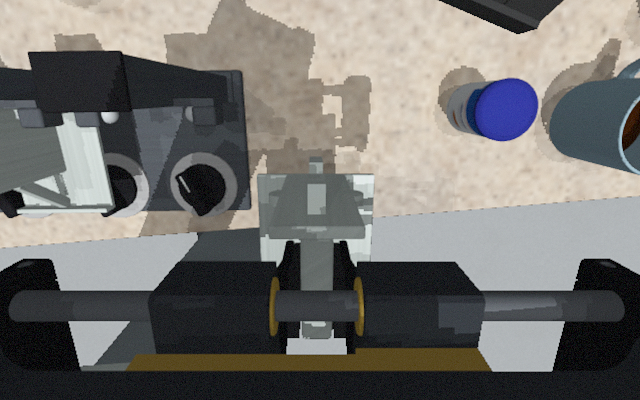

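```bash

python3 -m pendant '[{"delta_pos":[10,-1,-40],"twist":[-0.5,0,0]},{"delta_pos":[21,-1,-80],"twist":[-0.5,0,0]},{"delta_pos":[21,-1,-113],"twist":[-0.5,0,0]},{"delta_pos":[21,-1,-113],"twist":[-0.5,0,0]},{"delta_pos":[21,-1,-113],"twist":[-0.5,0,0]}]'
python3 - <<'E'
from h import *
go(up(3,off=(-.030,.0175)),Rt(-4.5),grasp=True)
c=vision.read_camera("wrist");f=c["frame"];cv2.imwrite("pics/w32.png",f)
cv2.imwrite("pics/w32c.png",cv2.convertScaleAbs(cv2.resize(f[20:260,200:430],None,fx=2.5,fy=2.5,interpolation=cv2.INTER_CUBIC),alpha=1.6,beta=20))
E
```

```text
time_s: 39.87
tcp_pos: [0.4353, -0.177, 0.2058]
orientation: [-0.519, -0.48, 0.519, -0.48]
wrist_force: [0.4, -1.2, -3.1]
opening: 0.159
delta [32.5 14.2  0.3] twist [ 0.1 -0.   0. ] rows>= 0.9
```

View pics/w32c.png

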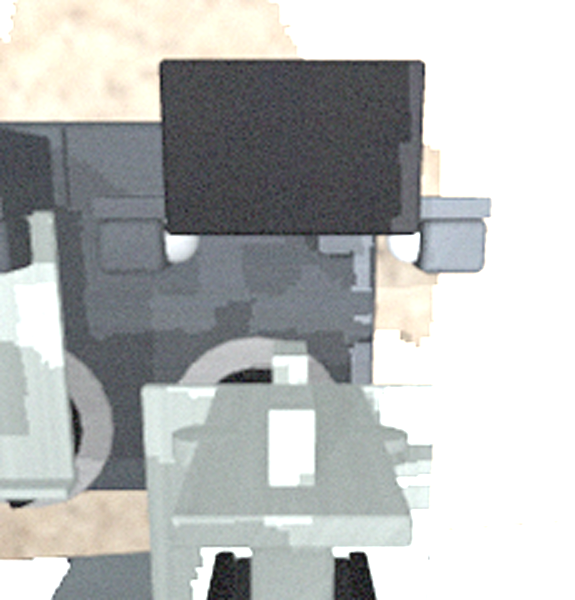

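```bash

python3 -m pendant '[{"delta_pos":[16,7,0.3],"twist":[0,0,0]},{"delta_pos":[32,14,0.3],"twist":[0,0,0]},{"delta_pos":[32,14,0.3],"twist":[0,0,0]},{"delta_pos":[32,14,0.3],"twist":[0,0,0]},{"delta_pos":[32,14,0.3],"twist":[0,0,0]}]'
python3 - <<'E'
from h import *
go(up(3,off=(-.030,.0175)),Rt(-4.5),grasp=True)
c=vision.read_camera("wrist");f=c["frame"]
cv2.imwrite("pics/w33c.png",cv2.convertScaleAbs(cv2.resize(f[20:260,200:430],None,fx=2.5,fy=2.5,interpolation=cv2.INTER_CUBIC),alpha=1.6,beta=20))
E
```

```text
time_s: 40.33
tcp_pos: [0.4486, -0.1804, 0.1746]
orientation: [-0.52, -0.479, 0.52, -0.479]
wrist_force: [-0.5, -0.1, -2.3]
opening: 0.16
delta [ 1.3  0.6 -2. ] twist [-0.2  0.   0. ] rows>= 0.1
```

View pics/w33c.png

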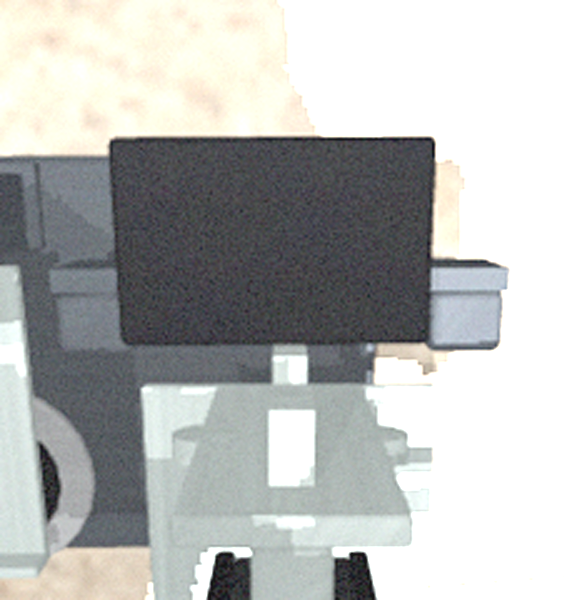

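```bash

python3 -m pendant '[{"delta_pos":[1,0,-2],"twist":[0,0,0]},{"delta_pos":[1,6,-2],"twist":[0,0,0]},{"delta_pos":[1,12,-2],"twist":[0,0,0]},{"delta_pos":[1,17,-2],"twist":[0,0,0]},{"delta_pos":[1,17,-2],"twist":[0,0,0]}]'
python3 - <<'E'
from h import *
go(up(3,off=(0,.017)),Rt(-4.5),grasp=True)
c=vision.read_camera("wrist");f=c["frame"]
cv2.imwrite("pics/w34c.png",cv2.convertScaleAbs(cv2.resize(f[20:260,200:430],None,fx=2.5,fy=2.5,interpolation=cv2.INTER_CUBIC),alpha=1.6,beta=20))
E
```

```text
time_s: 40.8
tcp_pos: [0.4672, -0.1786, 0.1733]
orientation: [0.52, 0.48, -0.519, 0.48]
wrist_force: [0.0, 1.2, -3.2]
opening: 0.156
delta [ 0.5 12.3  1.2] twist [-0. -0. -0.] rows>= 0.3
```

View pics/w34c.png

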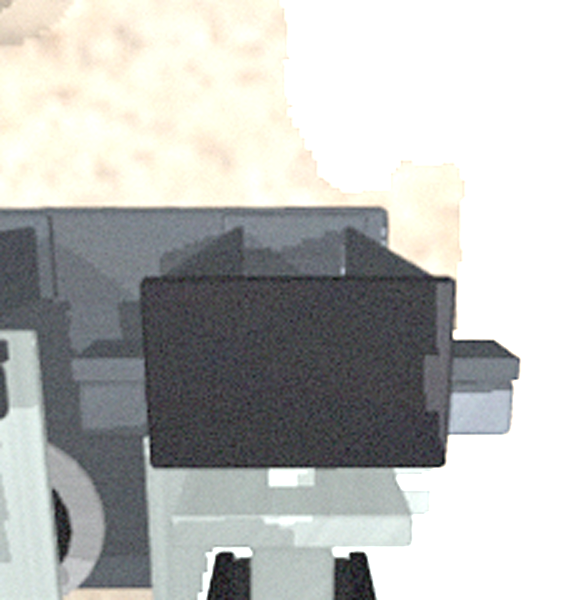

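```bash

python3 -m pendant '[{"delta_pos":[0,0,1],"twist":[0,0,0]},{"delta_pos":[0,4,1],"twist":[0,0,0]},{"delta_pos":[0,8,1],"twist":[0,0,0]},{"delta_pos":[0,12,1],"twist":[0,0,0]},{"delta_pos":[0,14,1],"twist":[0,0,0]}]'
python3 - <<'E'
from h import *
go(up(3,off=(0,.017)),Rt(-4.5),grasp=True)
print(bot.state()["wrist_force"])
c=vision.read_camera("wrist");f=c["frame"]
cv2.imwrite("pics/w35c.png",cv2.convertScaleAbs(cv2.resize(f[50:290,200:430],None,fx=2.5,fy=2.5,interpolation=cv2.INTER_CUBIC),alpha=1.6,beta=20))
E
```

```text
time_s: 41.27
tcp_pos: [0.4792, -0.1808, 0.1728]
orientation: [-0.519, -0.48, 0.52, -0.479]
wrist_force: [-9.2, 0.3, 1.1]
opening: 0.159
delta [ 0.  0. -0.] twist [-0.1 -0.   0.1] rows>= 0.0
[-9.15708639  0.33069457  1.08100456]
```

View pics/w35c.png

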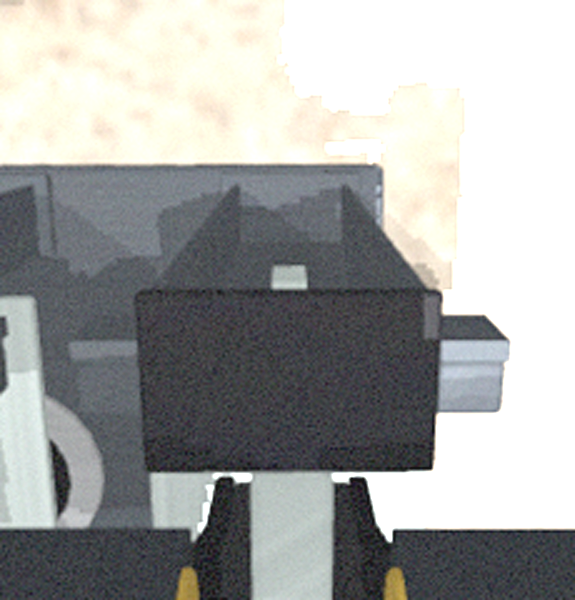

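Claw tip is visible behind the face, so it is hooked in. Now I press it down.

```bash

python3 -m pendant '[{"delta_pos":[0,0,0],"twist":[0,0,0]},{"delta_pos":[4,0,0],"twist":[0,0,0]},{"delta_pos":[8,0,0],"twist":[0,0,0]},{"delta_pos":[12,0,0],"twist":[0,0,0]},{"delta_pos":[15,0,0],"twist":[0,0,0]}]'
python3 -m pendant '[{"delta_pos":[2,-1,0],"twist":[0,0,0]},{"delta_pos":[3,-1,0],"twist":[0,0,0]},{"delta_pos":[4,-1,0],"twist":[0,0,0]},{"delta_pos":[4,-1,0],"twist":[0,0,0]}]'
python3 -m pendant '[{"delta_pos":[1,-1,0],"twist":[0,0,0]},{"delta_pos":[2,-1,0],"twist":[0,0,0]},{"delta_pos":[2,-1,0],"twist":[0,0,0]}]'
```

```text
time_s: 41.73
tcp_pos: [0.4792, -0.1808, 0.1576]
orientation: [-0.519, -0.48, 0.52, -0.479]
wrist_force: [-2.1, 0.4, -3.1]
opening: 0.16
time_s: 42.07
tcp_pos: [0.4792, -0.1808, 0.1563]
orientation: [0.52, 0.479, -0.519, 0.48]
wrist_force: [-10.4, 1.4, 16.9]
opening: 0.159
time_s: 42.32
tcp_pos: [0.4791, -0.1809, 0.1561]
orientation: [0.52, 0.478, -0.519, 0.481]
wrist_force: [-12.8, 3.1, 29.6]
opening: 0.157
```

```bash

python3 -m pendant '[{"delta_pos":[-5,0,0],"twist":[0,0,0]},{"delta_pos":[-5,0,0],"twist":[0,0,0]},{"delta_pos":[-5,0,0],"twist":[0,0,0]}]' 
python3 -m pendant '[{"delta_pos":[0,0,0],"twist":[0,0,0]},{"delta_pos":[0,0,0],"twist":[0,0,0]},{"delta_pos":[0,0,0],"twist":[0,0,0]},{"delta_pos":[0,0,0],"twist":[0,0,0]}]' 0.4
python3 -m pendant '[{"delta_pos":[-30,-8,0],"twist":[0,0,0]},{"delta_pos":[-70,-20,0],"twist":[0,0,0]},{"delta_pos":[-110,-40,-40],"twist":[0,0,0]},{"delta_pos":[-140,-40,-80],"twist":[0,0,0]},{"delta_pos":[-160,-40,-110],"twist":[0,0,0]}]' -1
python3 -m pendant '[{"delta_pos":[-40,0,0],"twist":[0,0,0]},{"delta_pos":[-40,0,0],"twist":[0,0,0]},{"delta_pos":[-40,0,0],"twist":[0,0,0]}]'
python3 - <<'E'
from h import *
s=bot.state();print(s["tcp_pos"],yawnow(),s["wrist_force"])
c=vision.read_camera("wrist");f=c["frame"];cv2.imwrite("pics/w36.png",f)
cv2.imwrite("pics/w36c.png",cv2.convertScaleAbs(cv2.resize(f[20:220,130:530],None,fx=2,fy=2,interpolation=cv2.INTER_CUBIC),alpha=1.5,beta=10))
c=vision.read_camera("top");cv2.imwrite("pics/t36.png",c["frame"])
for n in ("tin_centre","sugar"):
    for r in finder.place_of("top",n)[:1]: print(n,r["conf"],r["xy"])
E
```

```text
time_s: 42.57
tcp_pos: [0.478, -0.1807, 0.1569]
orientation: [0.52, 0.479, -0.519, 0.48]
wrist_force: [-1.5, -0.1, -2.9]
opening: 0.16
time_s: 42.9
tcp_pos: [0.478, -0.1806, 0.1572]
orientation: [0.52, 0.48, -0.519, 0.48]
wrist_force: [-0.1, -0.1, 0.1]
opening: 0.289
time_s: 43.32
tcp_pos: [0.4454, -0.0837, 0.3074]
orientation: [0.52, 0.478, -0.52, 0.48]
wrist_force: [2.2, -0.2, -0.7]
opening: 0.585
time_s: 43.57
tcp_pos: [0.4472, -0.0837, 0.3476]
orientation: [0.52, 0.479, -0.518, 0.481]
wrist_force: [-0.8, -0.6, -1.2]
opening: 0.819
[ 0.44716903 -0.0836885   0.34761503] -4.507631800941711 [-0.78114183 -0.59400843 -1.24146264]
tin_centre 0.58 [445.0, 242.6]
sugar 0.65 [337.3, 195.6]
```

View pics/w36c.png

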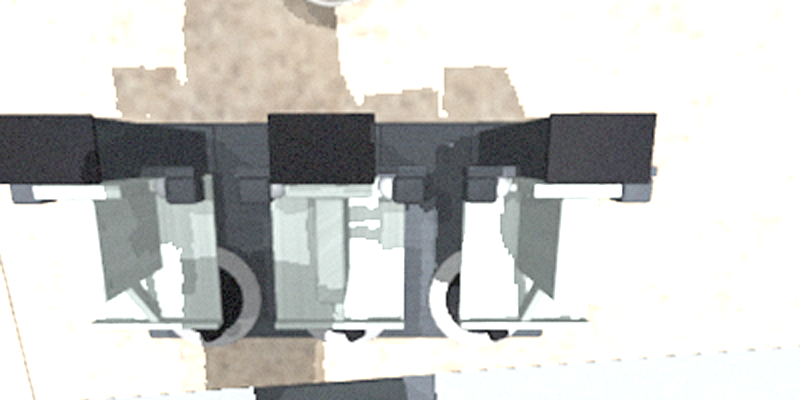

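View pics/t36.png

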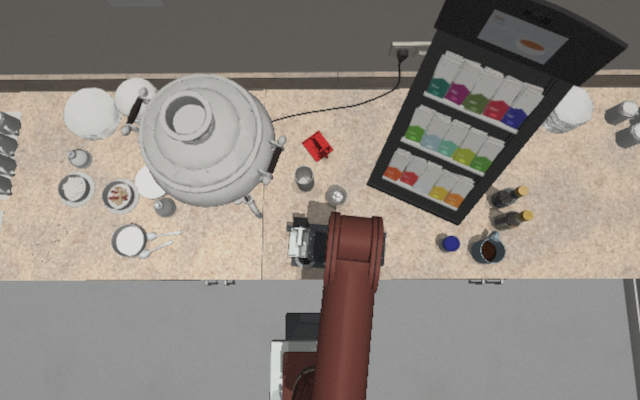

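```bash
python3 -m pendant '[{"delta_pos":[-10,0,0],"twist":[0,0,0]},{"delta_pos":[-10,0,0],"twist":[0,0,0]},{"delta_pos":[-10,0,0],"twist":[0,0,0]}]'; python3 -c "
from bench import bot
print(bot.state()['qd'].round(3)); print(bot.sign_off())"
```

```text
time_s: 44.02
tcp_pos: [0.4463, -0.0842, 0.3556]
orientation: [0.52, 0.479, -0.519, 0.48]
wrist_force: [-0.2, 0.1, 0.2]
opening: 0.997
[-0.002  0.002 -0.003  0.014 -0.    -0.007  0.001]
the job is handed in; nothing more can be done
None
```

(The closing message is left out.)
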